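# Nest the kidney trays on the sloping stand

## Robot

A 7-joint arm with a two-finger parallel gripper is mounted at the origin on a cart in front of the work surface, level with it; the furniture and walls round the work are solid. World frame = base frame: x ahead of the robot, y to its left, z up, the work surface at z = 0. Lengths are in mm, angles in rad, forces in N, time in s.
With the tool pointing down it reaches from about 400 to 900 mm from the base axis. Payload 5.6 kg.
Tool frame: the origin (TCP) lies at the very end of the fingers, on their centre line; the grasp point (between the pads) lies 19 mm behind it (arm.tcp_to_grasp is the distance from the TCP to the grasp point, in mm); z points along the fingers, x is the direction in which the jaws open and shut, and the axes are right-handed (so a half turn about z gives the same grasp; the last joint's range is limited). The gripper opens to 92 mm and grips with 3 to 60 N. Pads are 20 mm wide; open, the fingers measure 128 mm over their backs; the gripper's body (75 mm by 189 mm) begins 69 mm behind the grasp point.
Start: joints at [1.26, 0.468, -0.012, 1.603, 0.006, 1.071, -0.056], TCP at [171.953, -626.851, 180.192] pointing down, gripper open.
Joint ranges: [-2.53, 2.53], [-0.31, 2.02], [-1.57, 1.55], [0.28, 2.44], [-1.29, 4.43], [0.15, 1.84], [-2.92, 2.92]. Speed limits (rad/s): [2.57, 2.57, 3.14, 3.14, 3.14, 3.14, 3.14].

## Interface

Orientations are given as a unit quaternion [w, x, y, z].
In Python, from rig import arm gives the robot as it stands.
- The arm moves only by the tool play_rows, never from a script. Its argument "rows" is text: rows parted by semicolons, each of 7 numbers parted by spaces: the opening, from 0 (shut) to 1 (fully open), then the shift along the world's x, y, z in m, then the turn, a rotation vector about the world's x, y, z in rad. A call has 1 to 8 rows; each row shifts and turns the pose as measured when the row begins; what a row does not reach is not made up. A row lasts 1/8 s, in which the tool goes at most 62.5 mm and 10.7 degrees, less where a joint would pass 70% of its speed; a pose out of reach is approached as far as the arm can. A call is refused whole if a number of a shift passes 0.0625 or a number of a turn 0.188, either way. A call with a gripper value outside its range is refused whole. The fingers move at their own pace and stop on an object; "force" is the grip in N (left out, the last holds). Time passes only in rows, so rows that do not move let the fingers close. It gives the time, the measured TCP pose, the force and the opening at its end, in the units of the state.
- arm.sense(): the state, without advancing time (a new reading comes with each control period).
- arm.camera(name): name is "side" or "top" or "wrist"; returns the picture (384x512x3 uint8, red, green, blue); there is no depth.
- arm.camera_params(name): a dict with "vertical_fov" (degrees; the focal length in pixels is half the picture's height over the tangent of half this angle, whatever the lens; pixels are square), "cx", "cy" (the principal point, pixels), "rvec" (rotation vector, rad) and "tvec" (3), from world to camera coordinates, as OpenCV has them. Camera axes: x right, y down, z forward; pixel columns grow to the right and rows downward; lengths in mm; the calibration is good to about 2 mm. A picture is of the moment at which its call begins: read the wrist's pose just before it. camera_params takes no time and is no camera call; for the wrist camera it gives the pose at the moment of the call.
- arm.close_job(): hands the job in, once; it reports no verdict.
The state is a dict: "time_s": time; "q": joint angles; "qd": joint speeds; "joint_efforts": joint torques, N m; "tcp_pos": TCP position; "eef_rot": TCP orientation; "wrist_force": force on the tool from outside, world axes, zero at the start; "moment": the same for the moment, N m; "width": opening from 0.0 (shut) to 1.0 (fully open).
Only numpy, scipy, OpenCV 4.12 (cv2) and the standard library are available. Lean on these libraries where they do the work, as an engineer would, in place of code of your own. Each camera call takes 0.05 s, during which the arm holds its last target. There are 200 camera calls.

## Task

Stack the empty kidney-shaped finds trays on the sloping stand: first nest the blue one in the grey tray that is clamped there, then the orange one in the blue. Turn each to match the outline below and make sure it drops fully home, then let go; leave the glue bottle and the white dish where they are.

Things in the scene. Friction and masses are not known exactly. Their poses are not given: they have to be found in the camera images.
- tray_blue_centre (a point): Blue kidney tray, loose, 0.11 to 0.23 kg: a 58 mm wide band bent along an arc of 85 mm radius, 147 mm long, 48 mm high, mouth 52 mm wide, 30 mm deep. Lowest 14 mm: a foot 5 mm narrower all round (edge tapered over 5 mm) that drops into the tray below with 2 mm play each side, one way round. Point: mid length and width, half-way up (24 mm). x along length, y to bulging side (-y hollow), z out of mouth.
- tray_orange_centre (a point): Orange tray, same shape, size, mass range, point and axes as the blue. The wall above the foot is upright and overhangs as a shoulder, which rests on the rim below when home: nested trays lie 34 mm apart. Grip across the 58 mm width, above the shoulder. Both trays start flat on a fixed wooden board (top 30 mm above the table), yawed 0.4 to 2.1 rad (blue positive, orange negative) from the stand's direction.
- stand_seat (a point): On the stand: nominal centre of the clamped grey tray, in the plane of its rim. x up the slope along the tray's length, y across to its bulging side, z normal of the slope, 30 degrees from vertical, leaning to the robot. Home, the blue centre is 10 mm above this point along z, the orange 44 mm, axes parallel. The grey tray's real place along x is up to 10 mm off, see stand.
- stand: Fixed grey stand, deck 190 x 92 mm sloping 30 degrees, rising away from the robot to 110 mm above the board; origin under its middle, on the board. The grey tray on it (outline and mouth as the others, 32 mm deep) is clamped fast, but anywhere from 10 mm down to 10 mm up the slope of stand_seat; this offset is not reported: look, or feel for it by touch.
- glue: White glue bottle with a blue band and a screw cap, 42 mm across, 75 mm tall, upright behind the work to the left; origin at its underside. Not to be disturbed.
- dish: Small round white dish, 68 mm across, 14 mm high, behind the work to the right; origin at its underside. Not to be disturbed.
Not all that is in view belongs to the job. What is shaped like the part that bears tray_orange_centre but green is not meant.

How it is judged (in metres and radians):
On the way:
1. the blue tray sits home in the grey tray (x of tray_blue_centre in the frame of stand_seat between -0.015 and 0.015 m and y of tray_blue_centre in the frame of stand_seat between -0.006 and 0.006 m and z of tray_blue_centre in the frame of stand_seat between 0.006 and 0.0125 m and angle between the z axis of tray_blue_centre and the z axis of stand_seat, either way round below 0.07 rad and angle between the x axis of tray_blue_centre and the x axis of stand_seat, either way round below 0.12 rad), for 0.2 s.
At the end, for the whole second after the job is handed in: Blue tray home in the grey (centre 6 to 12.5 mm above the seat point along its z, within 15 mm along x, 6 mm along y), orange home in the blue (30.5 to 36.5 mm above, within 5 mm sideways), each within 0.07 rad in tilt and 0.12 rad in turn of what is below, at rest (all of step 1 and x of tray_orange_centre in the frame of tray_blue_centre between -0.005 and 0.005 m and y of tray_orange_centre in the frame of tray_blue_centre between -0.005 and 0.005 m and z of tray_orange_centre in the frame of tray_blue_centre between 0.0305 and 0.0365 m and angle between the z axis of tray_orange_centre and the z axis of tray_blue_centre, either way round below 0.07 rad and angle between the x axis of tray_orange_centre and the x axis of tray_blue_centre, either way round below 0.12 rad and linear speed of each of tray_blue, tray_orange below 0.02 m/s); the robot touches nothing.
It fails at once if the glue bottle was moved by more than 40 mm (distance of glue from where it was at the start of the episode above 0.04 m).
It fails at once if the dish was moved by more than 40 mm (distance of dish from where it was at the start of the episode above 0.04 m).
It also fails if it takes over 64 s, if anything falls off the work surface, if the arm or the gripper's body presses on something with over 40 N, if the wrist force passes 120 N, or if a joint passes its speed limit or range.

## Working session

There is one attempt and no reset: what is moved stays moved. The work goes in short steps, Python scripts to look and compute and a tool call to move; the robot and the scene stay as the last step left them, time stands still between calls to the robot, and variables do not carry over. Pictures are saved under pics/ and viewed, about 8 in all and at most 12, crops included, and the job is handed in when it is done.

Besides the shell and the picture viewer there is one more tool, called after "Call:" in YAML: its name, and indented under it one key for each argument. play_rows: Moves the arm, as the interface text tells. Its arguments: {"type":"object","properties":{"rows":{"type":"string"},"force":{"type":"number"}},"required":["rows"]}

```bash
ls; mkdir -p pics; python3 - <<'E'
from rig import arm
import cv2,numpy as np
a=[]
for n in ("top","side"):
    im=arm.camera(n); p=arm.camera_params(n); print(n,p)
    cv2.imwrite(f"pics/{n}0.png",im[:,:,::-1])
print(arm.sense())
E
```

```text
pics
top {'vertical_fov': 49.13520274441177, 'cx': 253.21623407489173, 'cy': 190.94475475860972, 'rvec': array([ 2.17781254, -2.16466715,  0.11579897]), 'tvec': array([-140.5527848 ,  491.49654326, 1505.43286909])}
side {'vertical_fov': 57.56825434936113, 'cx': 256.8476611552202, 'cy': 190.27968846942423, 'rvec': array([ 0.37759354, -2.60917566,  1.42473282]), 'tvec': array([ 387.49650298,  230.17138776, 1034.99450966])}
{'time_s': 0.1, 'q': array([ 1.25999694,  0.46830622, -0.01157544,  1.6035069 ,  0.00600754,
        1.0714046 , -0.05631398]), 'qd': array([-4.94239659e-04, -5.41522581e-04,  9.34758058e-04, -1.26954460e-03,
       -4.04765848e-05,  1.58129251e-03,  3.76353853e-04]), 'joint_efforts': array([ 1.12204107e-03, -5.21647131e+01, -1.25129547e-02, -2.44366390e+01,
       -5.68331906e-02,  1.40510575e-02,  7.60309081e-05]), 'tcp_pos': array([ 171.7576534 , -626.30473974,  179.33473538]), 'eef_rot': array([-4.27508292e-04,  7.95145667e-01, -6.06417954e-01, -6.70999954e-04]), 'wrist_force': array([-0.44732409, -0.604247  , -0.27640912]), 'moment': array([-0.01734135, -0.02143207,  0.0608172 ]), 'width': 0.9975231005668506}
```

View pics/top0.png

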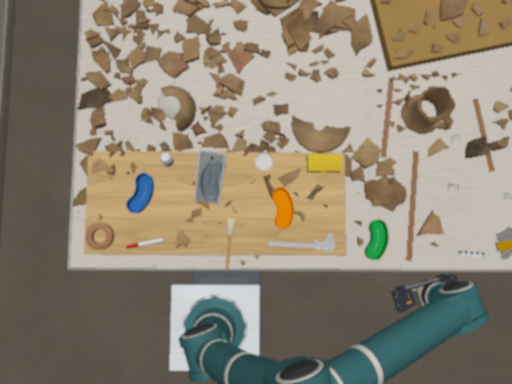

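View pics/side0.png

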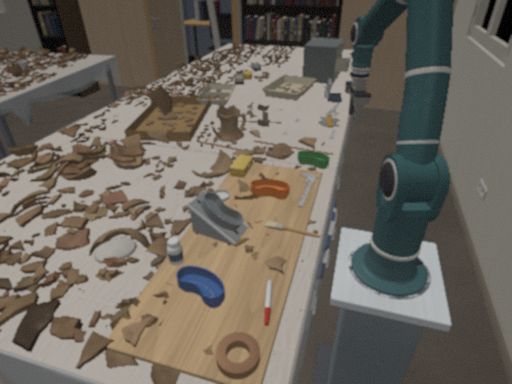

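```bash
cat > h.py <<'E'
import numpy as np, cv2
from scipy.spatial.transform import Rotation as R
from rig import arm
def cam(n):
    p=arm.camera_params(n); f=192/np.tan(np.radians(p["vertical_fov"]/2))
    K=np.array([[f,0,p["cx"]],[0,f,p["cy"]],[0,0,1]]); return K,np.array(p["rvec"],float),np.array(p["tvec"],float)
def shot(n,name):
    c=cam(n); im=arm.camera(n); cv2.imwrite(f"pics/{name}.png",im[:,:,::-1]); return im,c
def rays(c,uv):
    K,r,t=c; Rm=cv2.Rodrigues(r)[0]
    d=np.c_[np.asarray(uv,float).reshape(-1,2),np.ones(len(np.reshape(uv,(-1,2))))]@np.linalg.inv(K).T@Rm
    return -Rm.T@t, d/np.linalg.norm(d,axis=1)[:,None]
def onplane(c,uv,p0=(0,0,78),n=(0,0,1)):
    o,d=rays(c,uv); n=np.array(n,float); s=((np.array(p0)-o)@n)/(d@n); return o+d*s[:,None]
def proj(c,P): return cv2.projectPoints(np.array(P,float).reshape(-1,1,3),c[1],c[2],c[0],None)[0].reshape(-1,2)
def mask(im,col):
    h=cv2.cvtColor(im,cv2.COLOR_RGB2HSV)
    lo,hi={"blue":((105,120,50),(125,255,255)),"orange":((5,170,100),(18,255,255))}[col]
    m=cv2.inRange(h,lo,hi); return cv2.morphologyEx(m,cv2.MORPH_CLOSE,np.ones((3,3)))
def big(m):
    cs=cv2.findContours(m,cv2.RETR_EXTERNAL,cv2.CHAIN_APPROX_NONE)[0]; return max(cs,key=cv2.contourArea)
def tri(c1,uv1,c2,uv2):
    o1,d1=rays(c1,uv1);o2,d2=rays(c2,uv2);d1=d1[0];d2=d2[0]
    s=np.linalg.lstsq(np.c_[d1,-d2],o2-o1,rcond=None)[0]; a=o1+s[0]*d1;b=o2+s[1]*d2
    return (a+b)/2,np.linalg.norm(a-b)
def kidney(P):
    """outline points (N,2) mm -> midpoint of band centre line, yaw of length axis x (y to bulge), sizes"""
    P=np.float32(P); M=cv2.moments(P.reshape(-1,1,2)); g=np.array([M['m10'],M['m01']])/M['m00']
    hull=cv2.convexHull(P.reshape(-1,1,2)); Mh=cv2.moments(hull); gh=np.array([Mh['m10'],Mh['m01']])/Mh['m00']
    th=.5*np.arctan2(2*M['mu11'],M['mu20']-M['mu02'])
    x=np.array([np.cos(th),np.sin(th)]); y=np.array([-x[1],x[0]])
    if (g-gh)@y<0: x,y=-x,-y
    u=(P-g)@x; v=(P-g)@y
    xm=(u.max()+u.min())/2; nb=abs(u-xm)<6
    vt=v[nb&(v>0)].max(); 
    vb=v[nb&(v<vt-30)].max() if (nb&(v<vt-30)).any() else np.nan
    c=g+x*xm+y*(vt-29)
    return c,np.arctan2(x[1],x[0]),(np.ptp(u),vt-vb),g
def state():
    s=arm.sense(); q=s["eef_rot"]; return s,R.from_quat([q[1],q[2],q[3],q[0]])
E
python3 - <<'E'
from h import *
im,c=shot("top","t1")
for col in("blue","orange"):
    k=big(mask(im,col)); P=onplane(c,k[:,0]+0.0)
    print(col,cv2.contourArea(k),kidney(P[:,:2]))
s,r=state(); K,rv,t=cam("wrist"); Rm=cv2.Rodrigues(rv)[0]
print("wristcam in tool",r.inv().apply(-Rm.T@t-s["tcp_pos"]),(r.inv().as_matrix()@Rm.T).round(3),K[0,0], r.as_matrix().round(3))
for u in [(210,177),(200,152),(224,153),(196,198),(220,202),(167,159),(263,160)]: print(u,onplane(c,[u],(0,0,85))[0].round())
E
```

```text
blue 533.5 (array([474.39274572, 252.9526208 ]), np.float64(2.812169157978043), (np.float64(136.16483143800912), np.float64(51.360365714349804)), array([475.76900885, 256.82679581]))
orange 596.5 (array([ 429.35681164, -248.21909253]), np.float64(-3.0247341913661936), (np.float64(142.51113210760633), np.float64(55.785129075791396)), array([ 429.25394137, -241.78745498]))
wristcam in tool [   0.36440952  -67.81115923 -206.30236516] [[ 1.    -0.     0.   ]
 [ 0.     0.97   0.243]
 [-0.    -0.243  0.97 ]] 277.3587241706516 [[ 0.265 -0.964 -0.   ]
 [-0.964 -0.265  0.001]
 [-0.001  0.    -1.   ]]
(210, 177) [535.  15.  85.]
(200, 152) [623.  52.  85.]
(224, 153) [620. -33.  85.]
(196, 198) [460.  62.  85.]
(220, 202) [447. -22.  85.]
(167, 159) [598. 167.  85.]
(263, 160) [ 596. -171.   85.]
```

Call:
play_rows:
  rows: "1 0.042 0.042 0.012 0 0 0;1 0.042 0.042 0.012 0 0 0;1 0.042 0.042 0.012 0 0 0;1 0.042 0.042 0.012 0 0 0;1 0.01 0.055 0.009 0 0 0;1 0.01 0.055 0.009 0 0 0;1 0.01 0.055 0.009 0 0 0;1 0.01 0.055 0.009 0 0 0"

```text
time_s: 1.15
tcp_pos: [381.1, -227.6, 262.2]
eef_rot: [-0.001, 0.793, -0.609, -0.003]
wrist_force: [0.9, -0.5, 0.4]
width: 1.002
```

Call:
play_rows:
  rows: "1 0.01 0.055 0.009 0 0 0;1 0.01 0.05 0.009 0 0 0;1 0 0 0 0 0 0;1 0 0 0 0 0 0"

```text
time_s: 1.65
tcp_pos: [401.4, -115.8, 281.5]
eef_rot: [-0.0, 0.795, -0.606, -0.001]
wrist_force: [-0.2, -0.2, -1.3]
width: 1.0
```

```bash
cat > meas.py <<'E'
from h import *
import sys,pickle
n=sys.argv[1]; s,r=state(); im,c=shot("wrist",n); pickle.dump((im,c),open(f"pics/{n}.pkl","wb"))
print(s["time_s"],s["tcp_pos"].round(1),r.as_matrix().round(3).tolist(),"q",s["q"].round(2))
for col in("blue","orange"):
    m=mask(im,col)
    if m.any():
        k=big(m); x,y,w,h=cv2.boundingRect(k); print(col,cv2.contourArea(k),(x,y,w,h))
        if cv2.contourArea(k)>1000: print(kidney(onplane(c,k[:,0]+0.0)[:,:2]))
E
python3 meas.py w1
```

```text
1.65 [ 401.4 -115.8  281.5] [[0.265, -0.964, -0.002], [-0.964, -0.265, 0.002], [-0.003, 0.001, -1.0]] q [ 0.6  -0.02 -0.38  1.98 -0.01  1.18 -1.09]
blue 3125.0 (0, 0, 51, 88)
(array([475.88962003, 237.6618897 ]), np.float64(-0.3359411428395069), (np.float64(131.40233338550883), np.float64(44.62950952619212)), array([487.49031478, 234.9053301 ]))
orange 3704.0 (312, 122, 58, 95)
(array([ 428.30353987, -249.61461907]), np.float64(-3.0355713550085417), (np.float64(146.08694094776092), np.float64(63.49695822405744)), array([ 428.60919103, -240.23683586]))
```

Call:
play_rows:
  rows: "1 0 0.05 0 0 0 0;1 0 0.05 0 0 0 0;1 0 0.05 0 0 0 0;1 0 0.05 0 0 0 0;1 0 0.045 0 0 0 0;1 0 0 0 0 0 0;1 0 0 0 0 0 0"

```text
time_s: 2.58
tcp_pos: [401.9, 125.6, 279.3]
eef_rot: [0.0, 0.788, -0.616, -0.003]
wrist_force: [1.4, 0.0, 0.3]
width: 1.004
```

```bash
python3 meas.py w2; python3 - <<'E'
import cv2,numpy as np
a=cv2.imread("pics/w1.png");b=cv2.imread("pics/w2.png")
cv2.imwrite("pics/ww.png",np.vstack([a[:300],b[:300]]))
E
```

```text
2.575 [401.9 125.6 279.3] [[0.242, -0.97, -0.005], [-0.97, -0.242, 0.004], [-0.005, 0.004, -1.0]] q [ 0.32  0.01 -0.69  1.96  0.    1.18 -1.69]
blue 4335.0 (138, 38, 74, 99)
(array([472.66635564, 251.96929983]), np.float64(2.800491891780882), (np.float64(144.38934956200404), np.float64(59.14561577455986)), array([476.01933797, 259.3308509 ]))
orange 2103.5 (460, 158, 52, 88)
(array([ 434.74229072, -246.7160821 ]), np.float64(0.21718694225644397), (np.float64(139.17359520457939), np.float64(33.20062736025016)), array([ 426.63540327, -230.86026078]))
```

View pics/ww.png

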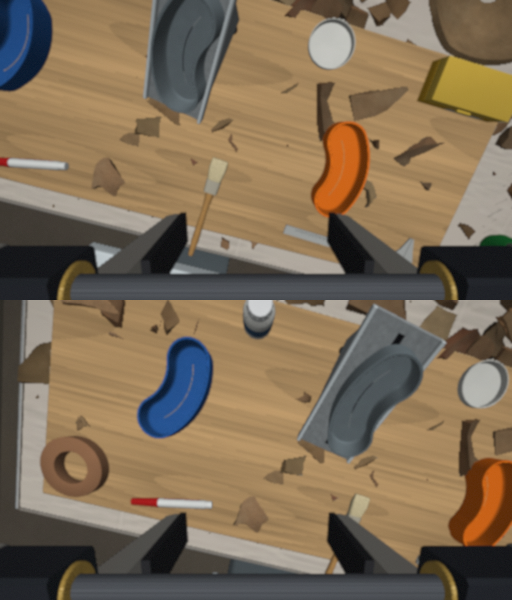

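Call:
play_rows:
  rows: "1 0.002 0.05 -0.02 0 0 0;1 0.002 0.05 -0.02 0 0 0;1 0 0.01 0 0 0 0;1 0 0 0 0 0 0;1 0 0 0 0 0 0"

```text
time_s: 3.25
tcp_pos: [410.3, 228.2, 238.1]
eef_rot: [0.001, 0.782, -0.623, -0.002]
wrist_force: [-0.7, -0.1, 0.0]
width: 1.003
```

```bash
python3 meas.py w3; python3 - <<'E'
from h import *
import pickle
L=lambda n:pickle.load(open(f"pics/{n}.pkl","rb"))
im2,c2=L("w2"); im3,c3=L("w3"); im1,c1=L("w1")
K,r,t=c3; print("cam",(-cv2.Rodrigues(r)[0].T@t).round(1))
imt,ct=shot("top","t3")
def cen(im,col):
    M=cv2.moments(big(mask(im,col))); return [M['m10']/M['m00'],M['m01']/M['m00']]
print("blue w2/w3",tri(c2,cen(im2,"blue"),c3,cen(im3,"blue")))
print("blue top/w3",tri(ct,cen(imt,"blue"),c3,cen(im3,"blue")))
print("or top/w1",tri(ct,cen(imt,"orange"),c1,cen(im1,"orange")))
k=big(mask(im3,"blue"));x,y,w,h=cv2.boundingRect(k)
v=im3.copy(); cv2.drawContours(v,[k],-1,(255,255,0),1)
v=cv2.resize(v[max(y-20,0):y+h+20,max(x-20,0):x+w+20],None,fx=3.5,fy=3.5,interpolation=cv2.INTER_CUBIC); cv2.imwrite("pics/w3c.png",v[:600,:800,::-1])
E
```

```text
3.25 [410.3 228.2 238.1] [[0.223, -0.975, -0.004], [-0.975, -0.223, 0.0], [-0.001, 0.004, -1.0]] q [ 0.14  0.18 -0.79  1.92  0.14  1.1  -2.05]
blue 4797.5 (201, 58, 80, 107)
(array([474.08312431, 255.53542582]), np.float64(2.813169442412273), (np.float64(144.61548741208352), np.float64(55.29886883951811)), array([476.10598132, 261.02350583]))
orange 0.0 (207, 235, 1, 1)
cam [477.3 242.9 444.2]
blue w2/w3 (array([479.48408988, 260.6057335 ,  71.33556527]), np.float64(0.3171834076705354))
blue top/w3 (array([494.86335553, 250.5919738 , 105.86593838]), np.float64(35.10745700131597))
or top/w1 (array([ 430.31245063, -242.96495277,   67.4695983 ]), np.float64(1.5857027418456848))
```

View pics/w3c.png

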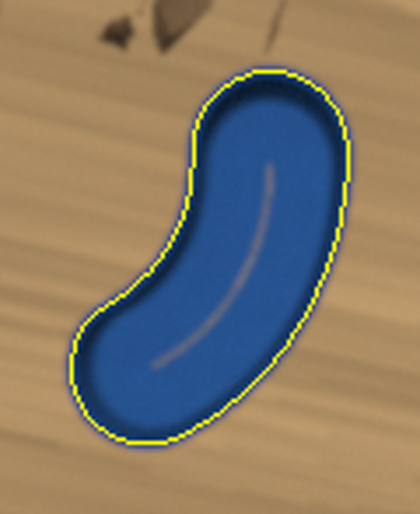

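Call:
play_rows:
  rows: "1 0.008 0.003 0 0 0 0.18;1 0.008 0.003 0 0 0 0.18;1 0.008 0.003 0 0 0 0.18;1 0.008 0.003 0 0 0 0.18;1 0.008 0.003 0 0 0 0.18;1 0.008 0.003 0 0 0 0.18;1 0.008 0.004 0 0 0 0.18;1 0.007 0.004 0 0 0 0.18"

```text
time_s: 4.35
tcp_pos: [479.1, 245.5, 241.8]
eef_rot: [0.002, 0.998, 0.063, 0.005]
wrist_force: [0.2, -0.3, -0.2]
width: 1.001
```

Call:
play_rows:
  rows: "1 0 0 -0.02 0 0 0.18;1 0 0 -0.02 0 0 0.18;1 0 0 -0.02 0 0 0.18;1 0 0 -0.02 0 0 0.18;1 0 0 0 0 0 0.18;1 0 0 0 0 0 0.18;1 0 0 0 0 0 0.06;1 0 0 0 0 0 0"

```text
time_s: 5.35
tcp_pos: [484.4, 235.0, 160.8]
eef_rot: [0.001, 0.799, 0.602, 0.006]
wrist_force: [-0.7, -1.2, 0.8]
width: 0.997
```

```bash
cat >> h.py <<'E'
def delta(pos,Rt):
    s,r=state(); d=np.array(pos)-s["tcp_pos"]; rv=(R.from_matrix(Rt)*r.inv()).as_rotvec()
    print("t",round(s["time_s"],2),"tcp",s["tcp_pos"].round(1),"d mm",d.round(1),"rot",rv.round(3),"q",s["q"].round(2),"w",round(s["width"],3),"F",s["wrist_force"].round(1))
def down(az): c,s=np.cos(az),np.sin(az); return np.array([[c,s,0],[s,-c,0],[0,0,-1.]])
E
python3 -c "
from h import *
delta((473.7,254.3,48),down(2.813-np.pi/2))"
```

```text
t 5.35 tcp [484.4 235.  160.8] d mm [ -10.7   19.3 -112.8] rot [-0.005  0.012 -0.049] q [ 0.38  0.62 -1.21  1.86  0.66  1.12  0.22] w 0.997 F [-0.7 -1.2  0.8]
```

Call:
play_rows:
  rows: "1 -0.005 0.01 -0.03 -0.002 0.006 -0.025;1 -0.005 0.009 -0.03 -0.003 0.006 -0.024;1 0 0 -0.02 0 0 0;1 0 0 0 0 0 0;1 0 0 0 0 0 0"

```text
time_s: 5.98
tcp_pos: [477.7, 251.2, 80.6]
eef_rot: [0.002, 0.817, 0.577, 0.001]
wrist_force: [-0.4, 0.5, 0.1]
width: 1.0
```

```bash
python3 -c "
from h import *
delta((473.7,254.3,48),down(2.813-np.pi/2))"
```

```text
t 5.97 tcp [477.7 251.2  80.6] d mm [ -4.    3.1 -32.6] rot [0.002 0.005 0.011] q [ 0.25  0.7  -1.08  1.91  0.75  1.    0.05] w 1.0 F [-0.4  0.5  0.1]
```

Call:
play_rows:
  rows: "1 -0.003 0.002 -0.012 0 0.003 0.01;1 -0.001 0.001 -0.012 0 0 0;1 0 0 -0.008 0 0 0;1 0 0 0 0 0 0"

```text
time_s: 6.48
tcp_pos: [474.5, 254.1, 47.6]
eef_rot: [0.002, 0.814, 0.581, 0.001]
wrist_force: [0.9, -0.4, -0.2]
width: 0.997
```

Call:
play_rows:
  rows: "0.4 0 0 0 0 0 0;0.4 0 0 0 0 0 0;0.4 0 0 0 0 0 0;0.4 0 0 0 0 0 0;0.4 0 0 0 0 0 0"
  force: 25

```text
time_s: 7.1
tcp_pos: [475.1, 254.5, 48.3]
eef_rot: [0.002, 0.814, 0.581, 0.002]
wrist_force: [0.3, -0.1, 1.0]
width: 0.48
```

```bash
python3 -c "
from h import *
delta((473.7,254.3,48),down(2.813-np.pi/2))"
```

```text
t 7.1 tcp [475.1 254.5  48.3] d mm [-1.4 -0.2 -0.3] rot [0.001 0.005 0.002] q [ 0.21  0.74 -1.04  1.93  0.8   0.95  0.02] w 0.48 F [ 0.3 -0.1  1. ]
```

```bash
python3 meas.py w4
```

```text
7.1 [475.1 254.5  48.3] [[0.325, 0.946, 0.005], [0.946, -0.325, -0.001], [0.001, 0.005, -1.0]] q [ 0.21  0.74 -1.04  1.93  0.8   0.95  0.02]
blue 12993.0 (215, 109, 108, 166)
(array([459.1650438 , 261.28399476]), np.float64(2.635222105129084), (np.float64(117.78277294987683), np.float64(51.90121766642907)), array([460.23834713, 264.50488303]))
orange 0.0 (146, 0, 1, 1)
```

View pics/w4.png

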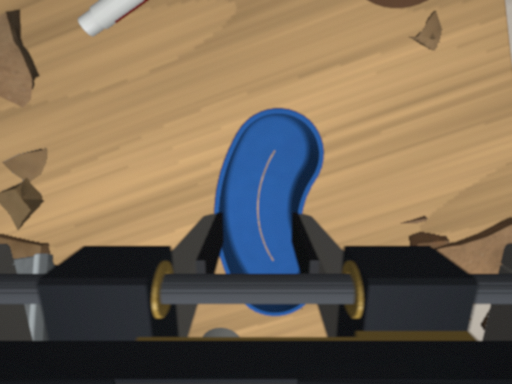

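Call:
play_rows:
  rows: "0.4 0 0 0.015 0 0 0;0.4 0 0 0.03 0 0 0;0.4 0 0 0.04 0 0 -0.1;0.4 -0.002 -0.005 0.04 0 0 -0.18;0.4 -0.003 -0.01 0.03 0 0 -0.18;0.4 -0.003 -0.01 0.02 0 0 -0.18;0.4 -0.003 -0.01 0.01 0 0 -0.18;0.4 -0.003 -0.01 0 0 0 -0.18"
  force: 30

```text
time_s: 8.15
tcp_pos: [459.0, 211.9, 246.1]
eef_rot: [-0.0, 0.994, 0.107, 0.004]
wrist_force: [-0.5, 0.6, 0.0]
width: 0.404
```

Call:
play_rows:
  rows: "0.4 -0.004 -0.01 0 0 0 -0.18;0.4 -0.004 -0.01 0 0 0 -0.18;0.4 -0.004 -0.01 0 0 0 -0.18;0.4 -0.004 -0.01 0 0 0 -0.18;0.4 -0.004 -0.01 0 0 0 -0.18;0.4 -0.004 -0.01 0 0 0 -0.18;0.4 -0.004 -0.01 0 0 0 -0.18;0.4 -0.004 -0.01 0 0 0 -0.18"

```text
time_s: 9.15
tcp_pos: [423.5, 134.0, 253.7]
eef_rot: [0.003, 0.806, -0.592, 0.007]
wrist_force: [1.0, 0.3, 0.4]
width: 0.397
```

```bash
python3 -c "
from h import *
delta((430,125,230),down(-1.64))"
```

```text
t 9.15 tcp [423.5 134.  253.7] d mm [  6.5  -9.  -23.7] rot [ 0.014  0.006 -0.374] q [ 0.41  0.1  -0.84  1.95  0.1   1.12 -1.74] w 0.397 F [1.  0.3 0.4]
```

```bash
python3 meas.py w5; python3 - <<'E'
import cv2;import numpy as np
a=cv2.imread("pics/w5.png"); cv2.imwrite("pics/w5b.png",cv2.resize(a,(768,576),interpolation=cv2.INTER_CUBIC))
E
```

```text
9.15 [423.5 134.  253.7] [[0.3, -0.954, 0.008], [-0.954, -0.3, -0.013], [0.015, -0.004, -1.0]] q [ 0.41  0.1  -0.84  1.95  0.1   1.12 -1.74]
blue 4678.5 (133, 48, 82, 102)
(array([474.21985449, 251.65074762]), np.float64(2.7888885155162484), (np.float64(142.37250596806038), np.float64(58.15312000659831)), array([477.39672166, 258.29359479]))
orange 3553.5 (446, 196, 66, 78)
(array([ 430.6137749 , -239.15258693]), np.float64(-2.9842511232002082), (np.float64(126.16946459886587), np.float64(77.87257738360313)), array([ 426.01877381, -222.32746565]))
```

View pics/w5b.png

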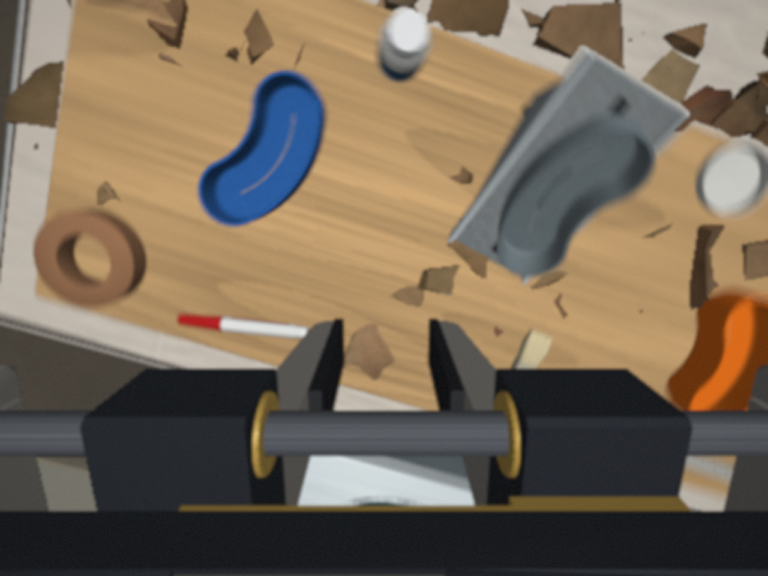

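```bash
python3 - <<'E'
from h import *
import pickle
L=lambda n:pickle.load(open(f"pics/{n}.pkl","rb"))
im3,c3=L("w3");im4,c4=L("w4");im5,c5=L("w5")
k3=big(mask(im3,"blue"))[:,0]+0.0
for c in(c3,c4,c5): print("cam",(-cv2.Rodrigues(c[1])[0].T@c[2]).round(1), (cv2.Rodrigues(c[1])[0]).round(3)[2])
for z in(30,50,64,78,90):
    P=onplane(c3,k3,(0,0,z)); o=[]
    for im,c in((im4,c4),(im5,c5)):
        m=np.zeros((384,512),np.uint8); cv2.fillPoly(m,[np.int32(proj(c,P).round())],1); b=mask(im,"blue")>0
        m[200:]*= (c is c5); b[200:]&=(c is c5)
        o.append((np.logical_and(m,b).sum()/np.logical_or(m,b).sum()).round(3))
    print(z,o,kidney(P[:,:2])[2])
print("tcp in w4",proj(c4,[[475.1,254.5,48.3],[475.1,254.5,67]]))
print("pads", proj(c4,[[475.1+d*.325,254.5+d*.946,z] for d in(-22,22,-29,29) for z in(48,67,86)]))
v=im4.copy(); 
for z,col in((78,(255,255,0)),(30,(255,0,0))): cv2.polylines(v,[np.int32(proj(c4,onplane(c3,k3,(0,0,z))).round())],True,col,1)
cv2.imwrite("pics/w4o.png",cv2.resize(v[90:350,130:390],(780,600)[:2] if 0 else (600,600),interpolation=cv2.INTER_CUBIC)[:,:,::-1])
E
```

```text
cam [477.3 242.9 444.2] [-0.241 -0.054 -0.969]
cam [409.3 276.4 254.3] [ 0.236 -0.08  -0.968]
cam [486.6 156.7 460.2] [-0.224 -0.086 -0.971]
30 [np.float64(0.793), np.float64(0.768)] (np.float64(163.5735340627314), np.float64(62.548135239133714))
50 [np.float64(0.859), np.float64(0.876)] (np.float64(155.67431706501807), np.float64(59.52760551465302))
64 [np.float64(0.909), np.float64(0.937)] (np.float64(150.1448781905779), np.float64(57.413244565076))
78 [np.float64(0.917), np.float64(0.904)] (np.float64(144.61548741208352), np.float64(55.29886883951811))
90 [np.float64(0.87), np.float64(0.828)] (np.float64(139.8759314089625), np.float64(53.48652684659636))
tcp in w4 [[257.72986526 209.38197258]
 [257.81148642 217.73751549]]
pads [[229.60382121 209.26465509]
 [227.08092671 217.74401839]
 [224.04281412 227.9550123 ]
 [285.84961084 209.25392916]
 [288.53738806 217.73101358]
 [291.77396355 227.93897404]
 [220.65418833 209.26636177]
 [217.30204433 217.7460877 ]
 [213.26531715 227.95756433]
 [294.79636583 209.25222304]
 [298.31283464 217.728945  ]
 [302.54728731 227.936423  ]]
```

View pics/w4o.png

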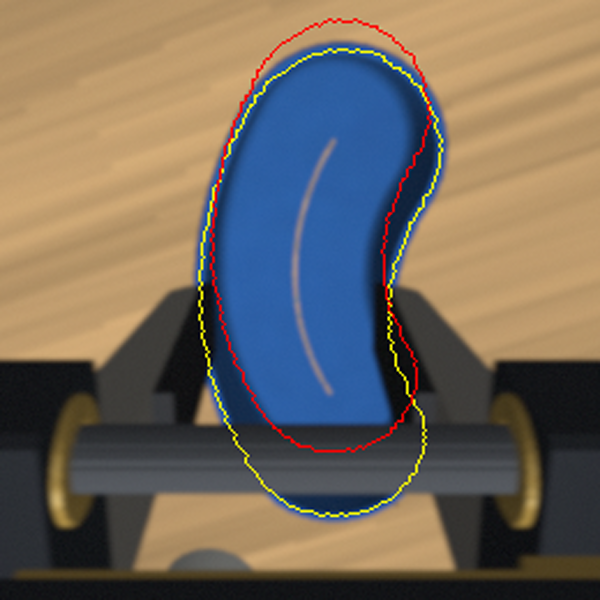

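```bash
python3 -c "
from h import *
print(arm.tcp_to_grasp,[a for a in dir(arm) if a[0]!='_'])
delta((474,254.5,160),down(2.813-np.pi/2))
c=cam('wrist'); s,r=state()
for z in(0,-19,-38,-57): print(z,proj(c,s['tcp_pos']+r.apply([[-18.3,-10,z],[18.3,-10,z],[-18.3,0,z],[18.3,0,z]])).round(1).tolist())
"
```

```text
18.700000000000003 ['PlanningError', 'camera', 'camera_params', 'close_job', 'sense', 'tcp_to_grasp']
t 9.2 tcp [423.2 132.7 253.6] d mm [ 50.8 121.8 -93.6] rot [-0.004  0.021  2.515] q [ 0.41  0.1  -0.84  1.95  0.1   1.12 -1.74] w 0.402 F [-0.3 -0.4 -0.9]
0 [[232.8, 196.6], [280.2, 196.6], [233.0, 209.0], [279.9, 209.0]]
-19 [[230.5, 203.9], [282.3, 203.9], [230.8, 217.3], [282.0, 217.3]]
-38 [[227.7, 212.7], [285.0, 212.7], [228.1, 227.3], [284.6, 227.3]]
-57 [[224.4, 223.5], [288.2, 223.5], [224.8, 239.7], [287.8, 239.6]]
```

Call:
play_rows:
  rows: "1 0.006 0.015 0 0 0 0.18;1 0.006 0.015 0 0 0 0.18;1 0.006 0.015 0 0 0 0.18;1 0.006 0.015 0 0 0 0.18;1 0.006 0.015 0 0 0 0.18;1 0.006 0.015 0 0 0 0.18;1 0.006 0.015 0 0 0 0.18;1 0.006 0.015 0 0 0 0.18"

```text
time_s: 10.2
tcp_pos: [470.9, 260.3, 260.0]
eef_rot: [-0.005, 0.993, 0.113, 0.011]
wrist_force: [1.2, 0.3, 0.4]
width: 0.998
```

Call:
play_rows:
  rows: "1 0 0 -0.02 0 0 0.18;1 0 0 -0.02 0 0 0.18;1 0 0 -0.02 0 0 0.18;1 0 0 -0.02 0 0 0.18;1 0 0 -0.02 0 0 0.18;1 0 0 -0.02 0 0 0.14;1 0 0 0 0 0 0;1 0 0 0 0 0 0"

```text
time_s: 11.2
tcp_pos: [471.4, 266.6, 143.9]
eef_rot: [-0.014, 0.792, 0.61, 0.011]
wrist_force: [0.5, -0.1, -0.7]
width: 0.999
```

```bash
python3 -c "
from h import *
delta((474,254.5,60),down(2.813-np.pi/2))"
```

```text
t 11.2 tcp [471.4 266.6 143.9] d mm [  2.6 -12.1 -83.9] rot [-0.036  0.    -0.069] q [ 0.33  0.67 -1.22  1.87  0.68  1.09  0.17] w 0.999 F [ 0.5 -0.1 -0.7]
```

Call:
play_rows:
  rows: "1 0.001 -0.006 -0.028 -0.018 0 -0.035;1 0.001 -0.006 -0.028 -0.018 0 -0.034;1 0 0 -0.028 0 0 0;1 0 0 0 0 0 0;1 0 0 0 0 0 0"

```text
time_s: 11.82
tcp_pos: [477.7, 257.1, 65.5]
eef_rot: [0.003, 0.815, 0.579, 0.006]
wrist_force: [-0.5, 0.1, 0.4]
width: 1.002
```

```bash
python3 -c "
from h import *
delta((474,254.5,10),down(2.813-np.pi/2))"
```

```text
t 11.82 tcp [477.7 257.1  65.5] d mm [ -3.7  -2.6 -55.5] rot [-0.002  0.012  0.008] q [ 0.23  0.73 -1.07  1.92  0.79  0.98  0.02] w 1.002 F [-0.5  0.1  0.4]
```

Call:
play_rows:
  rows: "1 -0.002 -0.002 -0.012 0 0.006 0.004;1 -0.002 -0.001 -0.012 0 0.006 0.004;1 0 0 -0.009 0 0 0;1 0 0 0 0 0 0"

```text
time_s: 12.32
tcp_pos: [474.7, 254.1, 32.3]
eef_rot: [-0.001, 0.813, 0.582, 0.002]
wrist_force: [0.5, -0.6, -0.2]
width: 1.0
```

Call:
play_rows:
  rows: "1 0 0 -0.008 0 0 0;1 0 0 -0.007 0 0 0;1 0 0 -0.005 0 0 0;1 0 0 0 0 0 0"

```text
time_s: 12.82
tcp_pos: [474.6, 254.4, 10.9]
eef_rot: [-0.001, 0.813, 0.582, 0.002]
wrist_force: [-0.2, 0.6, -0.5]
width: 1.003
```

```bash
python3 -c "
from h import *
delta((474,254.5,10),down(2.813-np.pi/2))"
```

```text
t 12.82 tcp [474.6 254.4  10.9] d mm [-0.6  0.1 -0.9] rot [-0.004  0.002  0.   ] q [ 0.19  0.8  -1.    1.95  0.87  0.9  -0.03] w 1.003 F [-0.2  0.6 -0.5]
```

No contact at reported z = 11 mm, which is 19 mm below the board top. So the real fingertips do sit well behind the reported TCP. Closing now.

Call:
play_rows:
  rows: "0.3 0 0 0 0 0 0;0.3 0 0 0 0 0 0;0.3 0 0 0 0 0 0;0.3 0 0 0 0 0 0;0.3 0 0 0 0 0 0;0.3 0 0 0 0 0 0"
  force: 25

```text
time_s: 13.58
tcp_pos: [475.0, 254.9, 11.5]
eef_rot: [-0.001, 0.813, 0.582, 0.003]
wrist_force: [0.7, 0.6, -0.1]
width: 0.638
```

Call:
play_rows:
  rows: "0.3 0 0 0.015 0 0 0;0.3 0 0 0.03 0 0 0;0.3 0 0 0.04 0 0 -0.1;0.3 -0.002 -0.005 0.04 0 0 -0.18;0.3 -0.003 -0.01 0.03 0 0 -0.18;0.3 -0.003 -0.01 0.02 0 0 -0.18;0.3 -0.003 -0.01 0.01 0 0 -0.18;0.3 -0.003 -0.01 0 0 0 -0.18"
  force: 35

```text
time_s: 14.58
tcp_pos: [456.9, 209.7, 206.8]
eef_rot: [-0.002, 0.994, 0.107, 0.003]
wrist_force: [-0.0, 0.2, -2.2]
width: 0.633
```

Call:
play_rows:
  rows: "0.3 -0.003 -0.01 0 0 0 -0.18;0.3 -0.003 -0.01 0 0 0 -0.18;0.3 -0.003 -0.01 0 0 0 -0.18;0.3 -0.003 -0.01 0 0 0 -0.18;0.3 -0.003 -0.01 0 0 0 -0.18;0.3 -0.003 -0.01 0 0 0 -0.18;0.3 -0.003 -0.01 0 0 0 -0.18;0.3 -0.003 -0.01 0 0 0 -0.18"

```text
time_s: 15.58
tcp_pos: [426.7, 129.9, 211.9]
eef_rot: [0.002, 0.807, -0.591, 0.004]
wrist_force: [0.2, 0.3, -1.5]
width: 0.636
```

Call:
play_rows:
  rows: "0.3 0 0 0 0 0 -0.18;0.3 0 0 0 0 0 -0.16;0.3 0 0 0 0 0 0;0.3 0 0 0 0 0 0"

```text
time_s: 16.08
tcp_pos: [424.4, 130.7, 213.7]
eef_rot: [-0.002, -0.693, 0.721, -0.005]
wrist_force: [1.0, -0.5, -1.6]
width: 0.632
```

```bash
python3 meas.py w6; python3 - <<'E'
import cv2;import numpy as np
a=cv2.imread("pics/w6.png"); cv2.imwrite("pics/w6b.png",cv2.resize(a,(768,576),interpolation=cv2.INTER_CUBIC))
E
```

```text
16.075 [424.4 130.7 213.7] [[-0.039, -0.999, 0.003], [-0.999, 0.039, -0.01], [0.01, -0.003, -1.0]] q [ 0.33  0.15 -0.76  2.01  0.13  1.03 -2.11]
blue 17169.5 (201, 106, 138, 168)
(array([406.5856758 , 159.82009034]), np.float64(-0.39100311571152835), (np.float64(245.6074777696959), np.float64(60.766683640773536)), array([391.47114574, 116.08391871]))
orange 435.0 (499, 114, 13, 94)
```

View pics/w6b.png

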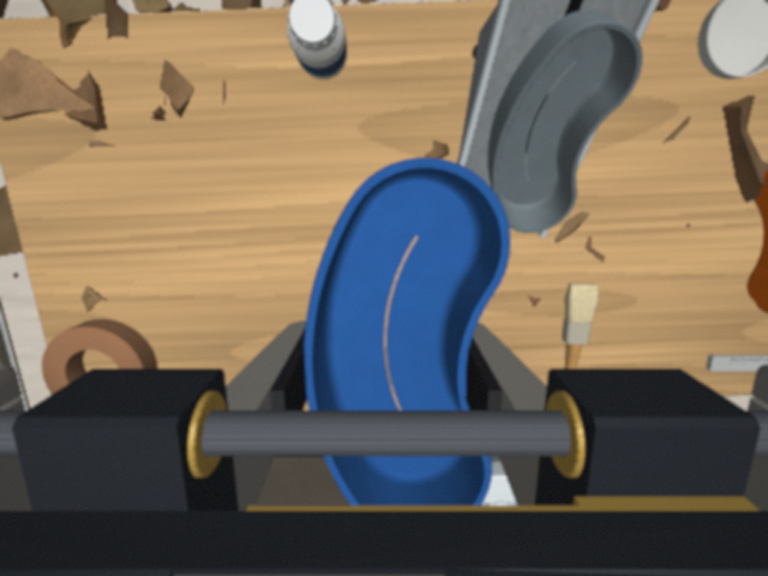

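Call:
play_rows:
  rows: "0.3 0.006 0.005 0 0 -0.175 0.02;0.3 0.006 0.005 0 0 -0.175 0.02;0.3 0.003 0.005 0 0 -0.175 0.02;0.3 0 0.005 0 0 0 0;0.3 0 0 0 0 0 0;0.3 0 0 0 0 0 0"

```text
time_s: 16.88
tcp_pos: [440.5, 152.1, 213.7]
eef_rot: [-0.188, 0.692, -0.671, 0.188]
wrist_force: [-0.3, -0.3, -2.5]
width: 0.631
```

```bash
python3 meas.py w7
```

```text
16.875 [440.5 152.1 213.7] [[0.029, -0.858, 0.513], [-1.0, -0.028, 0.009], [0.007, -0.513, -0.858]] q [ 0.37 -0.16 -0.9   2.35  0.33  0.44 -2.36]
blue 17033.0 (202, 106, 138, 168)
(array([517.41206388, 179.80464111]), np.float64(-0.34912427161231646), (np.float64(255.13835134500448), np.float64(63.547935270295135)), array([506.22674733, 133.26545524]))
```

Call:
play_rows:
  rows: "0.3 0 -0.05 0.004 0 0 0;0.3 0 -0.05 0.004 0 0 0;0.3 0 -0.05 0.004 0 0 0;0.3 0 -0.05 0.004 0 0 0;0.3 0 -0.05 0 0 0 0;0.3 0 -0.03 0 0 0 0;0.3 0 0 0 0 0 0;0.3 0 0 0 0 0 0"

```text
time_s: 17.92
tcp_pos: [446.2, -133.7, 232.6]
eef_rot: [-0.19, 0.693, -0.67, 0.186]
wrist_force: [0.9, -0.3, -2.4]
width: 0.634
```

```bash
python3 meas.py w8;  python3 - <<'E'
import cv2,numpy as np
a=cv2.imread("pics/w7.png");b=cv2.imread("pics/w8.png")
cv2.imwrite("pics/w78.png",np.vstack([cv2.resize(x[:230],(640,288),interpolation=cv2.INTER_CUBIC) for x in(a,b)]))
E
```

```text
17.925 [ 446.2 -133.7  232.6] [[0.033, -0.858, 0.512], [-0.999, -0.03, 0.014], [0.003, -0.512, -0.859]] q [ 0.08 -0.21  0.26  2.38 -0.3   0.48 -0.95]
blue 16969.5 (202, 106, 137, 168)
(array([ 530.04191456, -102.04044279]), np.float64(-0.34122199199520986), (np.float64(269.21253484228396), np.float64(67.27074584621522)), array([ 517.63210036, -152.20037542]))
orange 1073.0 (320, 198, 47, 56)
(array([ 457.23745125, -242.9418879 ]), np.float64(-2.4863402750987493), (np.float64(81.91958436796352), np.float64(30.122289206946107)), array([ 468.21622325, -249.8332712 ]))
```

View pics/w78.png

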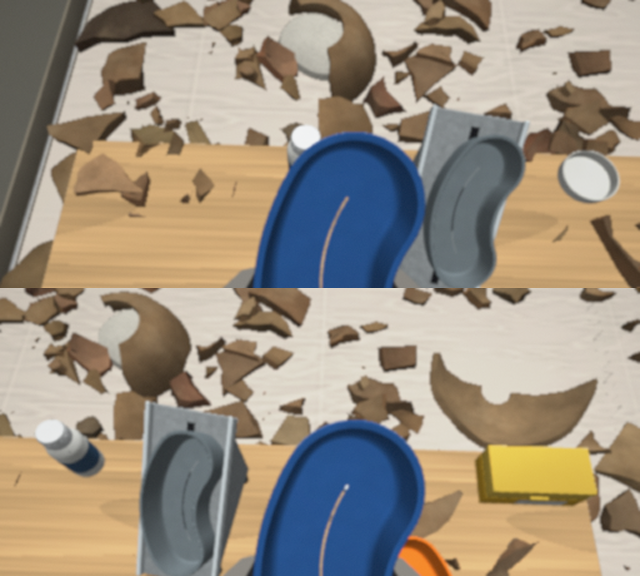

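```bash
python3 - <<'E'
from h import *
import pickle
L=lambda n:pickle.load(open(f"pics/{n}.pkl","rb"))
for n,u0,u1,vs in(("w7",325,430,(130,160,200)),("w8",105,200,(125,160,190))):
    im,c=L(n)
    K,r,t=c; print(n,"cam",(-cv2.Rodrigues(r)[0].T@t).round(1))
    for v in vs: print(n,v,[tuple(int(z) for z in im[v,u]) for u in range(u0,u1,4)])
E
```

```text
w7 cam [393.9 151.8 426. ]
w7 130 [(36, 74, 128), (41, 78, 131), (80, 83, 85), (185, 193, 196), (130, 136, 137), (129, 134, 136), (133, 138, 140), (131, 136, 138), (82, 89, 92), (79, 87, 90), (98, 107, 111), (98, 109, 112), (100, 111, 115), (103, 112, 117), (99, 108, 112), (98, 108, 111), (101, 110, 115), (102, 111, 116), (101, 111, 116), (98, 108, 112), (64, 69, 73), (57, 62, 65), (57, 64, 66), (77, 84, 87), (189, 156, 113), (207, 169, 118), (214, 174, 122)]
w7 160 [(24, 49, 82), (23, 48, 80), (26, 53, 91), (37, 76, 132), (91, 99, 106), (58, 64, 67), (95, 104, 108), (100, 110, 115), (101, 110, 115), (102, 112, 115), (85, 94, 97), (103, 113, 117), (102, 112, 116), (101, 111, 115), (103, 113, 116), (97, 107, 111), (76, 85, 87), (72, 78, 82), (71, 79, 81), (98, 107, 112), (182, 160, 131), (200, 163, 115), (199, 163, 114), (200, 163, 115), (200, 163, 115), (200, 163, 116), (200, 164, 115)]
w7 200 [(66, 91, 129), (125, 130, 131), (124, 129, 130), (130, 135, 136), (74, 78, 80), (94, 102, 107), (102, 113, 116), (102, 112, 117), (103, 112, 117), (102, 113, 117), (106, 116, 119), (103, 113, 
[... 757 characters left out ...]
6, 59), (54, 58, 61), (72, 78, 81), (104, 115, 118), (105, 114, 119), (102, 113, 117), (104, 114, 118), (100, 110, 114), (105, 115, 119), (105, 115, 119), (91, 100, 104), (49, 53, 56), (56, 60, 62), (130, 136, 138), (180, 187, 190), (108, 112, 114), (69, 71, 73), (73, 75, 76), (111, 99, 85), (207, 168, 119)]
w8 190 [(212, 173, 123), (202, 168, 124), (133, 141, 144), (70, 77, 80), (74, 81, 84), (76, 83, 87), (83, 90, 94), (103, 113, 117), (106, 117, 120), (105, 114, 119), (107, 115, 120), (96, 107, 110), (105, 114, 120), (88, 96, 100), (75, 83, 86), (79, 87, 90), (105, 111, 114), (167, 175, 177), (124, 129, 130), (73, 75, 76), (149, 126, 97), (211, 172, 122), (209, 171, 121), (208, 171, 121)]
```

```bash
cat > seat.py <<'E'
from h import *
import pickle
L=lambda n:pickle.load(open(f"pics/{n}.pkl","rb"))
def gm(im,u0,u1):
    f=im.astype(float); r,b=f[...,0],f[...,2]; q=(b-r)/np.maximum(b,1)
    m=((q>.08)&(q<.22)&(b<126)).astype(np.uint8)*255; m[:,:u0]=0; m[:,u1:]=0
    return cv2.morphologyEx(cv2.morphologyEx(m,cv2.MORPH_CLOSE,np.ones((5,5))),cv2.MORPH_OPEN,np.ones((3,3)))
V={}
for n,u0,u1 in(("w7",339,430),("w8",100,190)):
    im,c=L(n); k=big(gm(im,u0,u1)); V[n]=(c,k[:,0]+0.0,im); print(n,cv2.contourArea(k),cv2.boundingRect(k))
def ax(psi): 
    c,s=np.cos(psi),np.sin(psi); a=np.radians(30)
    return np.array([np.cos(a)*c,np.cos(a)*s,np.sin(a)]),np.array([-s,c,0]),np.array([-np.sin(a)*c,-np.sin(a)*s,np.cos(a)])
if __name__=="__main__":
    for psi in (-.04,):
        X,Y,Z=ax(psi)
        for z0 in(100,110,120,130,140):
            P0=np.array([535,10,z0]); o=[]
            for n in V:
                c,k,_=V[n]; P=onplane(c,k,P0,Z)-P0; Q=np.c_[P@X,P@Y]
                cc,th,sz,g=kidney(Q); nb=abs(Q[:,0]-(Q[:,0].max()+Q[:,0].min())/2)<8
                o.append((n,"x",Q[:,0].min().round(1),Q[:,0].max().round(1),"yaw",round(th,3),"ymid",Q[nb,1].min().round(1),Q[nb,1].max().round(1)))
            print(z0,*o,sep="\n  ")
    t=[]
    for n in V:
        v=V[n][2].copy(); cv2.polylines(v,[np.int32(V[n][1])],True,(255,255,0),1); x,y,w,h=cv2.boundingRect(np.int32(V[n][1]))
        t.append(cv2.resize(v[y-15:y+h+15,x-20:x+w+20],(390,560),interpolation=cv2.INTER_CUBIC))
    cv2.imwrite("pics/seat.png",np.hstack(t)[:,:,::-1])
E
python3 seat.py
```

```text
w7 6217.0 (339, 103, 80, 128)
w8 8608.0 (100, 247, 90, 137)
100
  ('w7', 'x', np.float64(-93.4), np.float64(69.8), 'yaw', np.float64(-0.112), 'ymid', np.float64(-36.9), np.float64(35.9))
  ('w8', 'x', np.float64(-372.0), np.float64(-122.5), 'yaw', np.float64(0.01), 'ymid', np.float64(-2.1), np.float64(85.6))
110
  ('w7', 'x', np.float64(-95.2), np.float64(64.0), 'yaw', np.float64(-0.112), 'ymid', np.float64(-32.7), np.float64(38.3))
  ('w8', 'x', np.float64(-366.7), np.float64(-123.1), 'yaw', np.float64(0.01), 'ymid', np.float64(-5.6), np.float64(80.0))
120
  ('w7', 'x', np.float64(-97.1), np.float64(58.1), 'yaw', np.float64(-0.112), 'ymid', np.float64(-28.5), np.float64(40.9))
  ('w8', 'x', np.float64(-361.4), np.float64(-123.7), 'yaw', np.float64(0.01), 'ymid', np.float64(-9.1), np.float64(74.3))
130
  ('w7', 'x', np.float64(-98.9), np.float64(52.3), 'yaw', np.float64(-0.112), 'ymid', np.float64(-24.3), np.float64(43.4))
  ('w8', 'x', np.float64(-356.1), np.float64(-124.4), 'yaw', np.float64(0.01), 'ymid', np.float64(-12.7), np.float64(68.7))
140
  ('w7', 'x', np.float64(-100.8), np.float64(46.5), 'yaw', np.float64(-0.112), 'ymid', np.float64(-20.0), np.float64(45.8))
  ('w8', 'x', np.float64(-350.8), np.float64(-125.0), 'yaw', np.float64(0.01), 'ymid', np.float64(-16.2), np.float64(63.1))
```

View pics/seat.png

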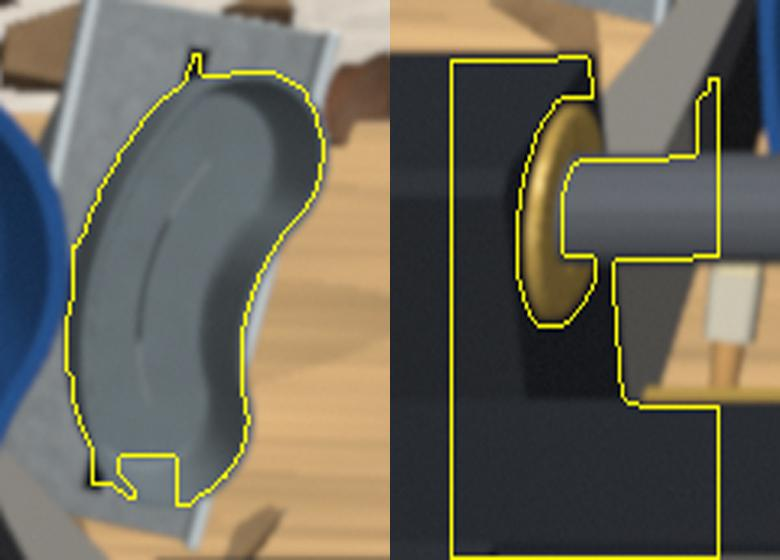

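```bash
python3 - <<'E'
import re
s=open('seat.py').read()
s=s.replace("m[:,u1:]=0\n","m[:,u1:]=0; m[240:]=0\n")
s=s.replace("return cv2.morphologyEx(cv2.morphologyEx(m,cv2.MORPH_CLOSE,np.ones((5,5))),cv2.MORPH_OPEN,np.ones((3,3)))",
"E=lambda k:cv2.getStructuringElement(cv2.MORPH_ELLIPSE,(k,k))\n    m=cv2.morphologyEx(m,cv2.MORPH_CLOSE,E(9)); return cv2.morphologyEx(m,cv2.MORPH_OPEN,E(13))")
open('seat.py','w').write(s)
E
python3 seat.py
```

```text
w7 6145.5 (339, 107, 80, 121)
w8 5463.0 (113, 113, 66, 111)
100
  ('w7', 'x', np.float64(-88.5), np.float64(66.3), 'yaw', np.float64(-0.116), 'ymid', np.float64(-37.7), np.float64(36.1))
  ('w8', 'x', np.float64(-87.5), np.float64(64.4), 'yaw', np.float64(-0.181), 'ymid', np.float64(-21.7), np.float64(52.1))
110
  ('w7', 'x', np.float64(-90.5), np.float64(60.5), 'yaw', np.float64(-0.116), 'ymid', np.float64(-33.5), np.float64(38.5))
  ('w8', 'x', np.float64(-88.9), np.float64(59.4), 'yaw', np.float64(-0.181), 'ymid', np.float64(-24.8), np.float64(47.3))
120
  ('w7', 'x', np.float64(-92.5), np.float64(54.8), 'yaw', np.float64(-0.116), 'ymid', np.float64(-29.2), np.float64(40.9))
  ('w8', 'x', np.float64(-90.4), np.float64(54.3), 'yaw', np.float64(-0.181), 'ymid', np.float64(-27.8), np.float64(42.5))
130
  ('w7', 'x', np.float64(-94.4), np.float64(49.0), 'yaw', np.float64(-0.116), 'ymid', np.float64(-25.0), np.float64(43.4))
  ('w8', 'x', np.float64(-91.9), np.float64(49.2), 'yaw', np.float64(-0.181), 'ymid', np.float64(-30.9), np.float64(37.7))
140
  ('w7', 'x', np.float64(-96.4), np.float64(43.3), 'yaw', np.float64(-0.116), 'ymid', np.float64(-20.8), np.float64(45.8))
  ('w8', 'x', np.float64(-93.4), np.float64(44.1), 'yaw', np.float64(-0.181), 'ymid', np.float64(-34.0), np.float64(32.9))
```

View pics/seat.png

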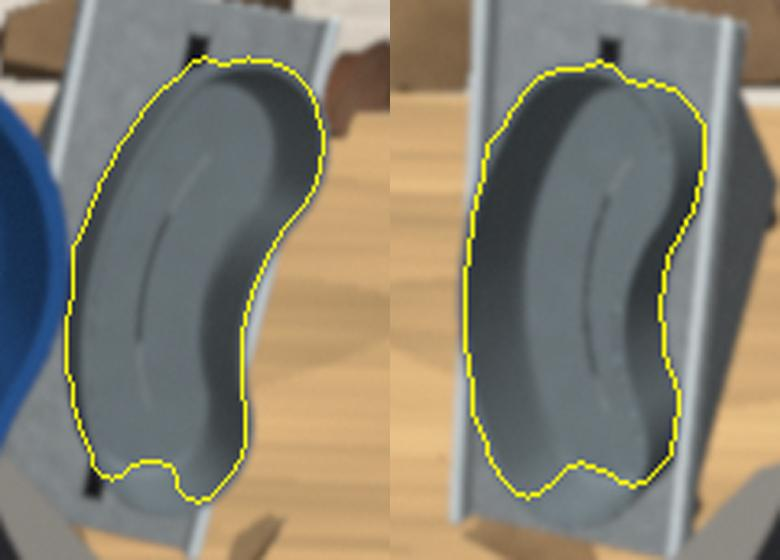

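```bash
python3 - <<'E'
s=open('seat.py').read()
s=s.replace("(q>.08)&(q<.22)&(b<126)","(q>.077)&(q<.22)&(b<150)").replace("E(13)","E(9)")
open('seat.py','w').write(s)
E
sed -i 's/for psi in (-.04,)/for psi in (-.04,-.12)/; s/(100,110,120,130,140)/(115,125)/' seat.py
python3 seat.py; python3 - <<'E'
from seat import *
N=[]
for n,u0,u1 in(("w7",325,440),("w8",100,205)):
    c,_,im=V[n]; f=im.astype(float); m=((f[...,0]>150)&(abs(f[...,2]-f[...,0]-11)<8)).astype(np.uint8)*255; m[:,:u0]=0;m[:,u1:]=0;m[:85]=0;m[232:]=0
    num,lab,st,_=cv2.connectedComponentsWithStats(m)
    for i in range(1,num):
        if st[i,3]>40 and st[i,4]>60:
            ys,xs=np.where(lab==i); l=cv2.fitLine(np.float32(np.c_[xs,ys]),cv2.DIST_HUBER,0,.01,.01).ravel()
            res=np.abs((xs-l[2])*l[1]-(ys-l[3])*l[0]).mean()
            d=rays(c,[l[2:]-60*l[:2],l[2:]+60*l[:2]])[1]; nn=np.cross(*d); N.append((nn/np.linalg.norm(nn),-cv2.Rodrigues(c[1])[0].T@c[2]))
            print(n,st[i].tolist(),"res",round(res,2))
M=np.array([a for a,_ in N]); X=np.linalg.svd(M)[2][-1]; X*=np.sign(X[0]); print("X",X,"yaw",np.arctan2(X[1],X[0]),"slope",np.degrees(np.arcsin(X[2])), np.linalg.svd(M)[1])
# rail lines in space at mid x: solve for points from two views
E
```

```text
w7 6535.0 (339, 107, 80, 125)
w8 5906.5 (113, 112, 66, 119)
115
  ('w7', 'x', np.float64(-98.0), np.float64(57.9), 'yaw', np.float64(-0.094), 'ymid', np.float64(-30.8), np.float64(39.4))
  ('w8', 'x', np.float64(-98.9), np.float64(58.1), 'yaw', np.float64(-0.146), 'ymid', np.float64(-26.3), np.float64(45.1))
125
  ('w7', 'x', np.float64(-99.8), np.float64(52.2), 'yaw', np.float64(-0.094), 'ymid', np.float64(-26.6), np.float64(41.8))
  ('w8', 'x', np.float64(-100.1), np.float64(53.0), 'yaw', np.float64(-0.146), 'ymid', np.float64(-29.3), np.float64(40.3))
115
  ('w7', 'x', np.float64(-97.1), np.float64(59.0), 'yaw', np.float64(-0.024), 'ymid', np.float64(-31.1), np.float64(38.8))
  ('w8', 'x', np.float64(-99.7), np.float64(58.4), 'yaw', np.float64(-0.083), 'ymid', np.float64(-28.5), np.float64(44.3))
125
  ('w7', 'x', np.float64(-99.2), np.float64(53.1), 'yaw', np.float64(-0.024), 'ymid', np.float64(-27.2), np.float64(40.9))
  ('w8', 'x', np.float64(-100.6), np.float64(53.6), 'yaw', np.float64(-0.083), 'ymid', np.float64(-31.8), np.float64(39.2))
w7 6535.0 (339, 107, 80, 125)
w8 5906.5 (113, 112, 66, 119)
w7 [335, 85, 16, 54, 205] res 0.94
w8 [115, 92, 5, 55, 117] res 0.55
w8 [169, 104, 18, 128, 454] res 0.89
X [ 0.85205173 -0.14447406  0.50312532] yaw -0.1679626752431455 slope 30.20698599174015 [1.6508326  0.52415693 0.00335526]
```

```bash
python3 - <<'E'
from seat import *
psi=-.165; X,Y,Z=ax(psi)
for z0 in(132,135,138):
    P0=np.array([535,10,z0]); Q={}
    for n in V:
        c,k,_=V[n]; P=onplane(c,k,P0,Z)-P0; Q[n]=np.c_[P@X,P@Y]; print(z0,n,"x",Q[n][:,0].min().round(1),Q[n][:,0].max().round(1),"yaw",kidney(Q[n])[1].round(3),end=" ")
    for xc in(-30,-28,-26):
        a=Q["w7"];b=Q["w8"]; yr=a[abs(a[:,0]-xc)<5][:,1].min(); yl=b[abs(b[:,0]-xc)<5][:,1].max(); print("| mid",xc,yr.round(1),yl.round(1),end=" ")
    print()
# held tray in tool frame
for n in("w6","w7","w8"):
    im,c=L(n); k=big(mask(im,"blue"))[:,0]+0.0; k=k[k[:,1]<200]
    o={"w6":([424.4,130.7,213.7],[[-0.039,-0.999,0.003],[-0.999,0.039,-0.01],[0.01,-0.003,-1.0]]),"w7":([440.5,152.1,213.7],[[0.029,-0.858,0.513],[-1.0,-0.028,0.009],[0.007,-0.513,-0.858]]),"w8":([446.2,-133.7,232.6],[[0.033,-0.858,0.512],[-0.999,-0.03,0.014],[0.003,-0.512,-0.859]])}[n]
    T=np.array(o[0]);M=np.array(o[1]); 
    for dz in(-66.7,):
        P=(onplane(c,k,T+M[:,2]*dz,M[:,2])-T)@M
        mid=[P[abs(P[:,1]+yy)<2][:,0] for yy in(20,40,55)]
        print(n,"top y",P[:,1].min().round(1),"at x",P[P[:,1].argmin(),0].round(1),[(m.min().round(1),m.max().round(1)) for m in mid])
# model: centreline arc R85 bulge side; report for tool x = -tray y, tool y=-tray x
for xx in(20,40,55):
    ro,ri=114,56; print(xx,[round(v,1) for v in(-(np.sqrt(ro**2-xx**2)-85),-(np.sqrt(max(ri**2-xx**2,0))-85))])
E
```

```text
w7 6535.0 (339, 107, 80, 125)
w8 5906.5 (113, 112, 66, 119)
132 w7 x -100.2 49.2 yaw 0.014 132 w8 x -101.1 50.5 yaw -0.047 | mid -30 -25.1 35.0 | mid -28 -25.0 35.1 | mid -26 -25.2 35.2 
135 w7 x -100.9 47.3 yaw 0.014 135 w8 x -101.3 49.1 yaw -0.047 | mid -30 -23.9 33.4 | mid -28 -24.1 33.6 | mid -26 -24.1 33.7 
138 w7 x -101.6 45.5 yaw 0.014 138 w8 x -101.5 47.7 yaw -0.047 | mid -30 -22.8 31.9 | mid -28 -23.0 32.0 | mid -26 -23.0 32.1 Traceback (most recent call last):
  File "<stdin>", line 18, in <module>
    return umr_minimum(a, axis, None, out, keepdims, initial, where)
ValueError: zero-size array to reduction operation minimum which has no identity
```

```bash
python3 - <<'E'
from seat import *
X,Y,Z=ax(-.17); S=np.array([535,10,135.5])-27.5*X+4.8*Y; print("S",S.round(1),"deck mid est",(S-35*Z).round(1))
D={"w6":([424.4,130.7,213.7],[[-0.039,-0.999,0.003],[-0.999,0.039,-0.01],[0.01,-0.003,-1.0]]),"w8":([446.2,-133.7,232.6],[[0.033,-0.858,0.512],[-0.999,-0.03,0.014],[0.003,-0.512,-0.859]])}
for n in D:
    im,c=L(n); k=big(mask(im,"blue"))[:,0]+0.0; k=k[k[:,1]<205]
    T=np.array(D[n][0]);M=np.array(D[n][1]); P=(onplane(c,k,T-M[:,2]*66.7,M[:,2])-T)@M
    print(n,"top y",P[:,1].min().round(1),"at x",P[P[:,1].argmin(),0].round(1),"lowest y used",P[:,1].max().round(1),
     [(yy,P[abs(P[:,1]+yy)<3][:,0].min().round(1),P[abs(P[:,1]+yy)<3][:,0].max().round(1)) for yy in(30,40,50) if (abs(P[:,1]+yy)<3).any()])
for xx in(30,40,50): print("model",xx,round(85-np.sqrt(114**2-xx**2),1),round(85-np.sqrt(56**2-xx**2),1))
print(arm.sense()["time_s"])
E
```

```text
w7 6535.0 (339, 107, 80, 125)
w8 5906.5 (113, 112, 66, 119)
S [512.3  18.8 121.8] deck mid est [529.6  15.8  91.4]
w6 top y -74.2 at x 10.2 lowest y used -24.8 [(30, np.float64(-25.7), np.float64(38.9)), (40, np.float64(-22.7), np.float64(41.8)), (50, np.float64(-18.7), np.float64(41.5))]
w8 top y -75.1 at x 10.5 lowest y used -25.7 [(30, np.float64(-25.8), np.float64(38.3)), (40, np.float64(-22.8), np.float64(41.3)), (50, np.float64(-18.8), np.float64(41.4))]
model 30 -25.0 37.7
model 40 -21.8 45.8
model 50 -17.4 59.8
17.975
```

```bash
cat > tgt.py <<'E'
from h import *
import sys
a=np.radians(30)
def ax(psi):
    c,s=np.cos(psi),np.sin(psi); return np.array([np.cos(a)*c,np.cos(a)*s,.5]),np.array([-s,c,0]),np.array([-.5*c,-.5*s,np.cos(a)])
X,Y,Z=ax(-.17); S=np.array([512.3,18.8,121.8])
def goal(h,dx=0,dy=0,flip=-1,off=(1.05,0,42.7)):
    """h: height of tray centre over S along Z; flip=-1: tool x=-Y"""
    M=np.c_[flip*Y,flip*X,-Z]; C=S+h*Z+dx*X+dy*Y
    delta(C-off[0]*X-off[1]*Y-off[2]*Z,M)
    s,r=state(); d=s["tcp_pos"]+off[0]*X+off[1]*Y+off[2]*Z-S; print("centre now in seat xyz",(d@np.c_[X,Y,Z]).round(1),"F seat",(s["wrist_force"]@np.c_[X,Y,Z]).round(1))
if __name__=="__main__": goal(float(sys.argv[1]))
E
python3 tgt.py 45; python3 -c "
from tgt import *
print('X',X,'Z',Z)"
```

```text
t 17.98 tcp [ 446.3 -133.6  232.7] d mm [  64.   152.8 -109.4] rot [ 0.005  0.014 -0.203] q [ 0.08 -0.21  0.26  2.38 -0.3   0.48 -0.95] w 0.633 F [-0.2 -0.3 -2.3]
centre now in seat xyz [  22.5 -161.4  158.4] F seat [-1.3 -0.4 -1.9]
X [ 0.85354145 -0.14651621  0.5       ] Z [-0.49279238  0.08459117  0.8660254 ]
```

Call:
play_rows:
  rows: "0.3 0.012 0.035 0 0.002 0.005 -0.1;0.3 0.012 0.035 0 0.002 0.005 -0.1;0.3 0.012 0.035 -0.01 0 0 0;0.3 0.012 0.035 -0.02 0 0 0;0.3 0.01 0.01 -0.02 0 0 0;0.3 0 0 0 0 0 0;0.3 0 0 0 0 0 0"

```text
time_s: 18.85
tcp_pos: [497.5, 2.3, 182.3]
eef_rot: [0.174, -0.649, 0.715, -0.193]
wrist_force: [-0.6, -0.1, -2.3]
width: 0.633
```

```bash
python3 tgt.py 45
```

```text
t 18.85 tcp [497.5   2.3 182.3] d mm [ 12.7  16.9 -59.1] rot [ 0.001  0.002 -0.073] q [ 0.29 -0.02 -0.44  2.36  0.39  0.31 -2.17] w 0.633 F [-0.6 -0.1 -2.3]
centre now in seat xyz [ 21.1 -18.8 101. ] F seat [-1.7 -0.2 -1.7]
```

Call:
play_rows:
  rows: "0.3 0.006 0.009 -0.02 0 0.001 -0.04;0.3 0.005 0.007 -0.02 0 0.001 -0.033;0.3 0.002 0.001 -0.015 0 0 0;0.3 0 0 0 0 0 0;0.3 0 0 0 0 0 0"

```text
time_s: 19.48
tcp_pos: [510.3, 12.4, 138.0]
eef_rot: [0.167, -0.624, 0.736, -0.202]
wrist_force: [-0.5, 0.6, -1.7]
width: 0.635
```

```bash
python3 tgt.py 24
```

```text
t 19.48 tcp [510.3  12.4 138. ] d mm [ 10.3   5.  -32.9] rot [ 0.006  0.006 -0.003] q [ 0.19  0.11 -0.44  2.38  0.99  0.3  -2.87] w 0.635 F [-0.5  0.6 -1.7]
centre now in seat xyz [ 8.4 -6.7 57.2] F seat [-1.4  0.5 -1.2]
```

Call:
play_rows:
  rows: "0.3 0.003 0.002 -0.008 0.002 0.002 0;0.3 0.003 0.001 -0.008 0.002 0.002 0;0.3 0 0 0 0 0 0"

```text
time_s: 19.85
tcp_pos: [516.9, 14.2, 126.8]
eef_rot: [0.169, -0.623, 0.737, -0.2]
wrist_force: [-0.3, 0.4, -2.3]
width: 0.63
```

```bash
python3 tgt.py 24
```

```text
t 19.85 tcp [516.9  14.2 126.8] d mm [  3.7   3.1 -21.8] rot [ 0.002  0.006 -0.002] q [-0.16  0.12 -0.08  2.4   1.01  0.25 -2.91] w 0.63 F [-0.3  0.4 -2.3]
centre now in seat xyz [ 8.2 -3.7 44.4] F seat [-1.5  0.4 -1.8]
```

```bash
cat > fk.py <<'E'
from h import *
import itertools
from scipy.optimize import least_squares
D=[([1.26,.4683,-.0116,1.6035,.006,1.0714,-.0563],[171.8,-626.3,179.3],None),
([.6,-.02,-.38,1.98,-.01,1.18,-1.09],[401.4,-115.8,281.5],[[0.265,-0.964,-0.002],[-0.964,-0.265,0.002],[-0.003,0.001,-1.0]]),
([.32,.01,-.69,1.96,0,1.18,-1.69],[401.9,125.6,279.3],[[0.242,-0.97,-0.005],[-0.97,-0.242,0.004],[-0.005,0.004,-1.0]]),
([.14,.18,-.79,1.92,.14,1.1,-2.05],[410.3,228.2,238.1],[[0.223,-0.975,-0.004],[-0.975,-0.223,0],[-0.001,0.004,-1.0]]),
([.21,.74,-1.04,1.93,.8,.95,.02],[475.1,254.5,48.3],[[0.325,0.946,0.005],[0.946,-0.325,-0.001],[0.001,0.005,-1.0]]),
([.33,.15,-.76,2.01,.13,1.03,-2.11],[424.4,130.7,213.7],[[-0.039,-0.999,0.003],[-0.999,0.039,-0.01],[0.01,-0.003,-1.0]]),
([.37,-.16,-.9,2.35,.33,.44,-2.36],[440.5,152.1,213.7],[[0.029,-0.858,0.513],[-1.0,-0.028,0.009],[0.007,-0.513,-0.858]]),
([.08,-.21,.26,2.38,-.3,.48,-.95],[446.2,-133.7,232.6],[[0.033,-0.858,0.512],[-0.999,-0.03,0.014],[0.003,-0.512,-0.859]])]
s,r=state(); D.append((s["q"],s["tcp_pos"],r.as_matrix()))
def rots(q,sg):
    ax="zyzyzyz"; M=[];A=np.eye(3)
    for i in range(7): A=A@R.from_euler(ax[i],sg[i]*q[i]).as_matrix(); M.append(A)
    return M
best=None
for sg in itertools.product((-1,1),repeat=4):
    g=(sg[0],1,sg[1],1,sg[2],1,sg[3]); e=0;F=[]
    for q,p,M in D:
        if M is not None: F.append(rots(q,g)[6].T@np.array(M))
    m=R.from_matrix(F).mean(); e=max((R.from_matrix(F)*m.inv()).magnitude())
    if best is None or e<best[0]: best=(e,g,m.as_matrix())
E0,SG,M0=best
def design(q):
    M=rots(q,SG); return np.c_[[0,0,1],M[1][:,2],M[3][:,2],M[6][:,2],M[1][:,0],M[3][:,0],M[5][:,0],]
A=np.vstack([design(q) for q,_,_ in D]); b=np.hstack([p for _,p,_ in D])
Lk=np.linalg.lstsq(A,b,rcond=None)[0]
FK=lambda q:(design(q)@Lk,rots(q,SG)[6]@M0)
LO=np.array([-2.53,-.31,-1.57,.28,-1.29,.15,-2.92]);HI=np.array([2.53,2.02,1.55,2.44,4.43,1.84,2.92])
def ik(pos,Rt,q0,reg=.02):
    f=lambda q:np.r_[(FK(q)[0]-pos)/5,(R.from_matrix(FK(q)[1])*R.from_matrix(Rt).inv()).as_rotvec()*20,reg*(q-q0)]
    return least_squares(f,np.clip(q0,LO+.01,HI-.01),bounds=(LO,HI))
E
python3 - <<'E'
from fk import *
from tgt import X,Y,Z,S
print(E0,SG,M0.round(2).tolist()); print(Lk.round(1),"res",np.abs(A@Lk-b).max().round(1))
for h in(45,24,10,44+34):
  for fl in(-1,1):
    M=np.c_[fl*Y,fl*X,-Z]; P=S+h*Z-fl*-1.05*X-42.7*Z
    for q0 in([0,.1,0,2.3,0,.3,-1.6*-fl*-1],[.2,.1,-.4,2.3,1,.3,-2.8],[-.2,.1,.4,2.3,-.5,.3,1.2]):
        o=ik(P,M,np.array(q0,float)); p=FK(o.x); print(h,fl,o.x.round(2),"err",np.linalg.norm(p[0]-P).round(1),(R.from_matrix(p[1])*R.from_matrix(M).inv()).magnitude().round(3))
E
```

```text
0.011709531639159129 (-1, 1, -1, 1, -1, 1, -1) [[-1.0, -0.0, -0.0], [0.0, -1.0, 0.0], [-0.0, 0.0, 1.0]]
[292.  499.7 454.3 338.   32.9  -6.6  22.4] res 46.1Traceback (most recent call last):
  File "<stdin>", line 8, in <module>
AttributeError: 'float' object has no attribute 'round'
```

```bash
python3 - <<'E'
s=open('fk.py').read()
s=s.replace("M[1][:,0],M[3][:,0],M[5][:,0],]","M[2][:,0],M[3][:,0],M[5][:,0]]")
open('fk.py','w').write(s)
E
cat > tr.py <<'E'
from fk import *
from tgt import X,Y,Z,S
print(Lk.round(1),"res",np.abs(A@Lk-b).reshape(-1,3).max(1).round(1))
for h in(45,24,10,78):
  for fl in(-1,1):
    M=np.c_[fl*Y,fl*X,-Z]; P=S+h*Z-1.05*X-42.7*Z
    for q0 in([0,.1,0,2.3,0,.3,1.6*fl],[.2,.1,-.4,2.3,1,.3,-2.8*-fl],[-.2,.1,.4,2.3,-.5,.3,1.2*fl]):
        o=ik(P,M,np.array(q0,float)); p=FK(o.x); print(h,fl,o.x.round(2),"err",round(np.linalg.norm(p[0]-P),1),round((R.from_matrix(p[1])*R.from_matrix(M).inv()).magnitude(),3))
E
python3 tr.py
```

```text
[310.8 546.7 475.7 388.1   1.9   4.2  22.3] res [29.1 30.2 25.9 19.7 13.4 19.4 19.7 47.  10.6]
45 -1 [-0.9   0.15  0.77  2.39  0.4   0.15 -2.29] err 0.0 0.0
45 -1 [-0.18  0.12 -0.04  2.41  1.02  0.23 -2.92] err 0.0 0.0
45 -1 [-0.9   0.15  0.77  2.39  0.4   0.15 -2.28] err 0.0 0.0
45 1 [-0.9   0.15  0.77  2.4   0.41  0.15  0.85] err 0.0 0.0
45 1 [-0.42  0.12  0.22  2.41  0.92  0.2   0.32] err 0.0 0.0
45 1 [-0.9   0.15  0.77  2.4   0.41  0.15  0.85] err 0.0 0.0
24 -1 [-0.48  0.18  0.3   2.4   1.02  0.15 -2.92] err 0.1 0.006
24 -1 [-0.48  0.18  0.3   2.4   1.02  0.15 -2.92] err 0.1 0.006
24 -1 [-0.48  0.18  0.3   2.4   1.02  0.15 -2.92] err 0.1 0.006
24 1 [-0.46  0.18  0.27  2.42  1.14  0.15  0.09] err 0.0 0.0
24 1 [-0.46  0.18  0.27  2.42  1.14  0.15  0.09] err 0.0 0.0
24 1 [-0.46  0.18  0.27  2.42  1.14  0.15  0.09] err 0.0 0.0
10 -1 [-0.4   0.22  0.22  2.38  1.02  0.15 -2.92] err 0.4 0.025
10 -1 [-0.4   0.22  0.22  2.38  1.02  0.15 -2.92] err 0.4 0.025
10 -1 [-0.93  0.31  0.97  2.41 -1.29  0.15 -0.55] err 0.2 0.011
10 1 [-0.36  0.21  0.17  2.43  1.49  0.15 -0.26] err 0.0 0.0
10 1 [ 0.12  0.23 -0.36  2.43  1.55  0.27 -0.3 ] err 0.0 0.0
10 1 [-0.36  0.21  0.17  2.43  1.49  0.15 -0.26] err 0.0 0.0
78 -1 [-0.2   0.03 -0.03  2.4   0.73  0.29 -2.63] err 0.0 0.0
78 -1 [ 0.2   0.03 -0.44  2.41  0.77  0.3  -2.67] err 0.0 0.0
78 -1 [-0.56  0.03  0.34  2.4   0.7   0.28 -2.59] err 0.0 0.0
78 1 [-0.2   0.03 -0.02  2.41  0.74  0.29  0.51] err 0.0 0.0
78 1 [ 0.08  0.03 -0.31  2.41  0.77  0.3   0.48] err 0.0 0.0
78 1 [-0.52  0.03  0.3   2.4   0.71  0.29  0.54] err 0.0 0.0
```

Call:
play_rows:
  rows: "0.3 -0.02 0 0.04 0 0 0;0.3 -0.02 0.01 0.045 0 0 0;0.3 0 0.035 0.02 0.015 0.085 0.01;0.3 0 0.04 0 0.015 0.085 0.02;0.3 0 0.04 0 0.015 0.085 0.02;0.3 0 0.04 0 0.015 0.085 0.02;0.3 0 0.04 0 0.015 0.085 0;0.3 0 0.03 0 0.015 0.085 0"

```text
time_s: 20.85
tcp_pos: [475.2, 254.8, 239.2]
eef_rot: [0.014, -0.67, 0.742, 0.01]
wrist_force: [-0.0, -0.7, -2.1]
width: 0.634
```

```bash
python3 -c "
from h import *
delta((474,250,11.5),down(-1.67))"
```

```text
t 20.85 tcp [475.2 254.8 239.2] d mm [  -1.2   -4.8 -227.7] rot [-0.033  0.008  0.002] q [-0.26  0.23 -0.32  1.81  0.06  1.09 -2.27] w 0.634 F [-0.  -0.7 -2.1]
```

Call:
play_rows:
  rows: "0.3 0 -0.002 -0.045 -0.016 0.004 0;0.3 0 -0.002 -0.05 -0.016 0.004 0;0.3 0 0 -0.05 0 0 0;0.3 0 0 -0.04 0 0 0;0.3 0 0 0 0 0 0;0.3 0 0 0 0 0 0"

```text
time_s: 21.6
tcp_pos: [479.5, 255.5, 58.7]
eef_rot: [0.01, -0.669, 0.743, 0.009]
wrist_force: [0.0, -0.2, -2.0]
width: 0.633
```

```bash
python3 -c "
from h import *
delta((474,250,11.5),down(-1.67))"
```

```text
t 21.6 tcp [479.5 255.5  58.7] d mm [ -5.5  -5.5 -47.2] rot [-0.027  0.003  0.005] q [-0.31  0.47 -0.28  1.96  0.16  0.72 -2.35] w 0.633 F [ 0.  -0.2 -2. ]
```

Call:
play_rows:
  rows: "0.3 0 0 -0.015 -0.015 0.002 0;0.3 0 0 -0.015 -0.012 0 0;0.3 0 0 -0.01 0 0 0;0.3 0 0 -0.005 0 0 0;0.3 0 0 0 0 0 0"

```text
time_s: 22.22
tcp_pos: [481.9, 257.5, 14.7]
eef_rot: [0.003, -0.67, 0.743, -0.001]
wrist_force: [-0.3, 0.2, -1.4]
width: 0.635
```

```bash
python3 -c "
from h import *
delta((474,250,11.5),down(-1.67))"
```

```text
t 22.23 tcp [481.9 257.5  14.7] d mm [-7.9 -7.5 -3.2] rot [-0.002  0.006  0.004] q [-0.36  0.54 -0.24  1.96  0.21  0.66 -2.41] w 0.635 F [-0.3  0.2 -1.4]
```

Nearly on the board; lower the last 3 mm, release, and lift.

Call:
play_rows:
  rows: "0.3 0 0 -0.003 0 0 0;0.3 0 0 -0.001 0 0 0;1 0 0 0 0 0 0;1 0 0 0 0 0 0;1 0 0 0 0 0 0"

```text
time_s: 22.85
tcp_pos: [483.3, 258.2, 12.4]
eef_rot: [0.005, -0.67, 0.743, -0.002]
wrist_force: [0.1, -0.1, 0.2]
width: 0.937
```

```bash
python3 -c "
from h import *
delta((474,250,11.5),down(-1.67))"
```

```text
t 22.85 tcp [483.3 258.2  12.4] d mm [-9.3 -8.2 -0.9] rot [-0.003  0.009  0.004] q [-0.36  0.54 -0.24  1.96  0.21  0.65 -2.41] w 0.937 F [ 0.1 -0.1  0.2]
```

Call:
play_rows:
  rows: "1 0 0 0.03 0 0 0;1 0 0 0.04 0 0 0;1 0 0 0.02 0 0 0.1;1 0 0 0 0 0 0.18;1 0 0 0 0 0 0.18;1 0 0 0 0 0 0.18;1 0 0 0 0 0 0.18;1 0 0 0 0 0 0.18"

```text
time_s: 23.85
tcp_pos: [483.2, 258.0, 105.8]
eef_rot: [-0.006, 0.949, -0.315, 0.001]
wrist_force: [-0.2, 0.2, -0.2]
width: 1.001
```

Call:
play_rows:
  rows: "1 0 0 0 0 0 0.18;1 0 0 0 0 0 0.18;1 0 0 0 0 0 0.18;1 0 0 0 0 0 0.18;1 0 0 0 0 0 0.18;1 0 0 0 0 0 0.18;1 0 0 0 0 0 0.18;1 0 0 0 0 0 0.18"

```text
time_s: 24.85
tcp_pos: [483.7, 257.0, 105.8]
eef_rot: [-0.005, 0.912, 0.41, -0.003]
wrist_force: [-0.6, 0.3, 0.2]
width: 1.002
```

Call:
play_rows:
  rows: "1 0 0 0 0 0 0.18;1 0 0 0 0 0 0.18;1 0 0 0 0 0 0.18;1 0 0 0 0 0 0.1;1 0 0 0 0 0 0"

```text
time_s: 25.48
tcp_pos: [484.0, 256.0, 105.3]
eef_rot: [-0.004, 0.73, 0.684, -0.004]
wrist_force: [-0.2, -0.2, -0.0]
width: 0.999
```

```bash
python3 -c "
from h import *
delta((480,256,80),down(-1.67+np.pi))"; python3 meas.py w9
```

```text
t 25.48 tcp [484.  256.  105.3] d mm [ -4.   -0.  -25.3] rot [-0.    -0.011 -0.034] q [ 0.2   0.63 -1.    1.87  0.62  1.01  0.44] w 0.999 F [-0.2 -0.2 -0. ]
25.475 [484.  256.  105.3] [[0.065, 0.998, -0.011], [0.998, -0.065, 0.0], [-0.001, -0.011, -1.0]] q [ 0.2   0.63 -1.    1.87  0.62  1.01  0.44]
blue 9899.5 (213, 113, 80, 162)
(array([483.85878517, 257.04014446]), np.float64(-0.11022530274157062), (np.float64(146.41038395339393), np.float64(56.80200852282939)), array([482.82606055, 250.62194657]))
```

Call:
play_rows:
  rows: "1 0 0.001 -0.035 0 -0.006 -0.022;1 0 0 -0.03 0 -0.005 -0.023;1 0 0 -0.015 0 0 0;1 0 0 -0.01 0 0 0;1 0 0 0 0 0 0;1 0 0 0 0 0 0"

```text
time_s: 26.28
tcp_pos: [486.4, 257.8, 15.0]
eef_rot: [0.001, 0.748, 0.664, 0.002]
wrist_force: [0.2, 0.5, -0.9]
width: 0.998
```

```bash
python3 -c "
from h import *
delta((484.1,257.5,11.5),down(-.11+np.pi/2))"
```

```text
t 26.27 tcp [486.4 257.8  15. ] d mm [-2.3 -0.3 -3.5] rot [-0.001  0.005  0.01 ] q [ 0.11  0.73 -0.87  1.92  0.75  0.84  0.28] w 0.998 F [ 0.2  0.5 -0.9]
```

Call:
play_rows:
  rows: "1 -0.002 0 -0.003 0 0.004 0.008;1 0 0 -0.001 0 0 0;0.3 0 0 0 0 0 0;0.3 0 0 0 0 0 0;0.3 0 0 0 0 0 0;0.3 0 0 0 0 0 0;0.3 0 0 0 0 0 0"
  force: 35

```text
time_s: 27.15
tcp_pos: [485.4, 258.1, 12.3]
eef_rot: [0.0, 0.745, 0.667, 0.002]
wrist_force: [-0.3, -0.5, -0.1]
width: 0.636
```

```bash
python3 -c "
from h import *
delta((484.1,257.5,11.5),down(-.11+np.pi/2))"
```

```text
t 27.15 tcp [485.4 258.1  12.3] d mm [-1.3 -0.6 -0.8] rot [-0.002  0.004  0.002] q [ 0.1   0.73 -0.87  1.92  0.76  0.84  0.29] w 0.636 F [-0.3 -0.5 -0.1]
```

Call:
play_rows:
  rows: "0.3 0 0 0.02 0 0 0;0.3 0 0 0.045 0 0 0;0.3 0 0 0.05 0 0 0;0.3 0 0 0.05 0 0 0;0.3 0 -0.02 0.03 -0.01 -0.085 0;0.3 0 -0.04 0 -0.015 -0.085 -0.02;0.3 0 -0.04 0 -0.015 -0.085 -0.02;0.3 0 -0.04 0 -0.015 -0.085 -0.02"

```text
time_s: 28.15
tcp_pos: [483.1, 119.6, 219.4]
eef_rot: [0.138, 0.751, 0.636, 0.112]
wrist_force: [-0.1, -0.0, -1.5]
width: 0.634
```

```bash
sed -i 's/__main__": goal(float(sys.argv\[1\]))/__main__": goal(float(sys.argv[1]),flip=int(sys.argv[2]),off=(float(sys.argv[3]),0,42.5))/' tgt.py; python3 tgt.py 60 1 0; python3 - <<'E'
from seat import *
n="w10"; im,c=shot("wrist",n); s,r=state(); k=big(mask(im,"blue"))[:,0]+0.0; k=k[k[:,1]<205]; T=s["tcp_pos"];M=r.as_matrix()
P=(onplane(c,k,T-M[:,2]*66.7,M[:,2])-T)@M; print("held far end tool y",P[:,1].min().round(1), "(sym: -73.8)")
E
```

```text
t 28.15 tcp [483.1 119.6 219.4] d mm [ 20.6 -99.3 -82.5] rot [-0.021 -0.165 -0.004] q [ 0.72  0.1  -1.2   2.13  0.46  0.74  0.63] w 0.634 F [-0.1 -0.  -1.5]
centre now in seat xyz [  9.1  94.4 150. ] F seat [-0.9 -0.  -1.3]
w7 6535.0 (339, 107, 80, 125)
w8 5906.5 (113, 112, 66, 119)
held far end tool y -71.9 (sym: -73.8)
```

Call:
play_rows:
  rows: "0.3 0.005 -0.03 -0.02 -0.007 -0.055 0;0.3 0.005 -0.03 -0.02 -0.007 -0.055 0;0.3 0.005 -0.025 -0.02 -0.007 -0.055 0;0.3 0.005 -0.014 -0.02 0 0 0;0.3 0 0 0 0 0 0;0.3 0 0 0 0 0 0"

```text
time_s: 28.95
tcp_pos: [499.6, 9.7, 140.8]
eef_rot: [0.21, 0.738, 0.62, 0.164]
wrist_force: [0.3, 0.3, -1.8]
width: 0.634
```

```bash
python3 tgt.py 45 1 0; cat > held.py <<'E'
from h import *
import sys
im,c=shot("wrist","held"+sys.argv[2]); s,r=state(); k=big(mask(im,sys.argv[1]))[:,0]+0.0; k=k[k[:,1]<205]; T=s["tcp_pos"];M=r.as_matrix()
P=(onplane(c,k,T-M[:,2]*66.7,M[:,2])-T)@M; print("held far end tool y",P[:,1].min().round(1), "(sym: -73.6)",[(yy,P[abs(P[:,1]+yy)<3][:,0].min().round(1),P[abs(P[:,1]+yy)<3][:,0].max().round(1)) for yy in(30,40,50) if (abs(P[:,1]+yy)<3).any()])
E
python3 held.py blue 1
```

```text
t 28.95 tcp [499.6   9.7 140.8] d mm [ 11.5   9.3 -16.9] rot [0.021 0.011 0.008] q [ 0.66  0.15 -0.94  2.38  1.14  0.39  0.14] w 0.634 F [ 0.3  0.3 -1.8]
centre now in seat xyz [ -0.  -11.1  64.5] F seat [-0.7  0.3 -1.7]
held far end tool y -74.2 (sym: -73.6) [(30, np.float64(-38.3), np.float64(25.6)), (40, np.float64(-41.3), np.float64(23.1)), (50, np.float64(-41.5), np.float64(19.2))]
```

Call:
play_rows:
  rows: "0.3 0.006 0.005 -0.01 0.01 0.005 0.004;0.3 0.006 0.005 -0.01 0.01 0.005 0.004;0.3 0.003 0 -0.005 0 0 0;0.3 0 0 0 0 0 0"

```text
time_s: 29.5
tcp_pos: [518.4, 22.7, 120.7]
eef_rot: [0.201, 0.737, 0.623, 0.17]
wrist_force: [-0.7, -0.3, -2.6]
width: 0.637
```

```bash
python3 tgt.py 28 1 -0.8
```

```text
t 29.5 tcp [518.4  22.7 120.7] d mm [  1.8  -5.3 -11. ] rot [ 0.001  0.01  -0.002] q [ 0.57  0.25 -0.89  2.36  1.31  0.41 -0.03] w 0.637 F [-0.7 -0.3 -2.6]
centre now in seat xyz [ 3.2  4.9 38.9] F seat [-1.8 -0.4 -1.9]
```

Call:
play_rows:
  rows: "0.3 0.001 -0.003 -0.005 0 0.005 0;0.3 0.001 -0.002 -0.004 0 0.003 0;0.3 0 0 0 0 0 0;0.3 0 0 0 0 0 0"

```text
time_s: 30.0
tcp_pos: [521.2, 17.5, 112.7]
eef_rot: [0.199, 0.737, 0.623, 0.168]
wrist_force: [-0.1, 0.7, -2.2]
width: 0.635
```

```bash
python3 tgt.py 20 1 -0.8
```

```text
t 30.0 tcp [521.2  17.5 112.7] d mm [  2.9  -0.7 -10. ] rot [ 0.002  0.004 -0.002] q [ 0.57  0.27 -0.87  2.36  1.35  0.41 -0.06] w 0.635 F [-0.1  0.7 -2.2]
centre now in seat xyz [ 2.4  0.2 30.1] F seat [-1.3  0.6 -1.9]
```

Call:
play_rows:
  rows: "0.3 0.0005 0 -0.005 0 0.002 0;0.3 0.0015 -0.0005 -0.004 0 0.002 0;0.3 0.001 0 -0.001 0 0 0;0.3 0 0 0 0 0 0"

```text
time_s: 30.5
tcp_pos: [524.3, 17.1, 101.9]
eef_rot: [0.198, 0.738, 0.624, 0.166]
wrist_force: [0.0, 0.6, -1.8]
width: 0.634
```

```bash
python3 tgt.py 14 1 -0.8
```

```text
t 30.5 tcp [524.3  17.1 101.9] d mm [ 2.7 -0.8 -4.3] rot [ 0.001 -0.001 -0.002] q [ 0.54  0.3  -0.85  2.35  1.42  0.42 -0.11] w 0.634 F [ 0.   0.6 -1.8]
centre now in seat xyz [-0.3  0.4 19.2] F seat [-0.9  0.6 -1.5]
```

Call:
play_rows:
  rows: "0.3 0.0015 0 -0.003 0 0 0;0.3 0.002 -0.001 -0.0035 0 0 0;0.3 0 0 0 0 0 0;0.3 0 0 0 0 0 0"

```text
time_s: 31.0
tcp_pos: [528.1, 16.1, 94.9]
eef_rot: [0.198, 0.738, 0.624, 0.166]
wrist_force: [-0.4, -1.4, -2.0]
width: 0.63
```

```bash
python3 tgt.py 9 1 -0.8
```

```text
t 31.0 tcp [528.1  16.1  94.9] d mm [ 1.4 -0.3 -1.7] rot [ 0.001 -0.001 -0.002] q [ 0.53  0.33 -0.83  2.35  1.47  0.43 -0.16] w 0.63 F [-0.4 -1.4 -2. ]
centre now in seat xyz [-0.3  0.  11.2] F seat [-1.1 -1.4 -1.7]
```

Call:
play_rows:
  rows: "0.3 0.001 0 -0.002 0 0 0;0.3 0.001 0 -0.002 0 0 0;0.3 0 0 0 0 0 0"

```text
time_s: 31.38
tcp_pos: [529.0, 15.8, 94.8]
eef_rot: [0.203, 0.737, 0.624, 0.166]
wrist_force: [0.6, -0.3, -1.4]
width: 0.635
```

```bash
python3 tgt.py 7 1 -0.8
```

```text
t 31.38 tcp [529.   15.8  94.8] d mm [ 1.5 -0.1 -3.3] rot [ 0.01   0.005 -0.002] q [ 0.52  0.33 -0.83  2.35  1.49  0.44 -0.18] w 0.635 F [ 0.6 -0.3 -1.4]
centre now in seat xyz [ 0.3 -0.1 10.6] F seat [-0.1 -0.2 -1.5]
```

Call:
play_rows:
  rows: "0.3 0.002 0 -0.0035 0 0 0"

```text
time_s: 31.5
tcp_pos: [530.5, 15.5, 92.9]
eef_rot: [0.205, 0.736, 0.623, 0.166]
wrist_force: [-40.6, -2.2, 56.4]
width: 0.632
```

```bash
python3 tgt.py 7 1 -0.8
```

```text
t 31.5 tcp [530.5  15.5  92.9] d mm [ 0.   0.2 -1.4] rot [ 0.013  0.008 -0.001] q [ 0.51  0.34 -0.83  2.35  1.52  0.45 -0.21] w 0.632 F [-40.6  -2.2  56.4]
centre now in seat xyz [ 0.7 -0.2  8.2] F seat [-6.1 -9.  68.7]
```

Call:
play_rows:
  rows: "0.3 0 0 0 0 0 0;0.9 0 0 0 0 0 0;0.9 0 0 0 0 0 0;0.9 0 0 0 0 0 0;1 -0.01 0.002 0.017 0 0 0;1 -0.02 0.003 0.034 0 0 0;1 -0.02 0.003 0.034 0 0 0;1 0 0 0 0 0 0"

```text
time_s: 32.5
tcp_pos: [489.5, 19.7, 164.6]
eef_rot: [0.205, 0.737, 0.622, 0.164]
wrist_force: [1.0, -0.1, 0.2]
width: 0.996
```

```bash
python3 tgt.py 7 1 0; python3 meas.py w11; python3 - <<'E'
from tgt import *
import pickle
im,c=pickle.load(open("pics/w11.pkl","rb")); K,r,t=c; cam=-cv2.Rodrigues(r)[0].T@t; print("cam seat",((cam-S)@np.c_[X,Y,Z]).round(1))
m=mask(im,"blue"); m[225:]=0; k=big(m)[:,0]+0.0
P=onplane(c,k,S+34*Z,Z)-S; Q=np.c_[P@X,P@Y]; print("rim x",Q[:,0].min().round(1),Q[:,0].max().round(1),"y",Q[:,1].min().round(1),Q[:,1].max().round(1),kidney(Q), cv2.boundingRect(np.int32(k)))
E
```

```text
t 32.5 tcp [489.5  19.7 164.6] d mm [ 40.3  -3.9 -73.5] rot [0.015 0.006 0.003] q [ 0.73  0.06 -1.01  2.37  0.84  0.37  0.41] w 0.996 F [ 1.  -0.1  0.2]
centre now in seat xyz [ 1.8 -3.  90.8] F seat [ 0.9  0.1 -0.4]
32.5 [489.5  19.7 164.6] [[0.172, 0.85, 0.498], [0.985, -0.141, -0.099], [-0.014, 0.507, -0.862]] q [ 0.73  0.06 -1.01  2.37  0.84  0.37  0.41]
blue 10973.0 (210, 109, 87, 165)
(array([604.77552293,  18.56316534]), np.float64(-0.21420263593206182), (np.float64(300.4029382773766), np.float64(87.9771112801964)), array([607.58114381,  -7.47358356]))
orange 4256.0 (0, 71, 68, 111)
(array([ 449.17404907, -203.43788562]), np.float64(2.4548820545641115), (np.float64(131.90224519375505), np.float64(59.156237435975825)), array([ 454.56774796, -213.44975092]))
cam seat [-67.3  -1.1 253.9]
rim x -73.1 20.8 y -41.3 28.9 (array([-23.87721744,  -3.67139238]), np.float64(0.29684621071858286), (np.float64(102.6593792171576), np.float64(56.993797637434945)), array([-23.61253006,  -5.6713953 ])) (210, 109, 87, 116)
```

Call:
play_rows:
  rows: "1 -0.005 -0.005 0.03 0.022 0.129 0;1 -0.005 -0.005 0.025 0.022 0.129 0;1 -0.005 -0.01 0.02 0.022 0.129 0;1 -0.005 -0.01 0 0.022 0.129 0;1 -0.007 -0.015 0 0 0 -0.18;1 -0.007 -0.015 0 0 0 -0.18;1 -0.007 -0.015 0 0 0 -0.18;1 -0.007 -0.015 0 0 0 -0.18"

```text
time_s: 33.55
tcp_pos: [444.9, -88.8, 210.8]
eef_rot: [0.042, 0.947, 0.318, -0.015]
wrist_force: [0.7, -0.7, 0.1]
width: 1.0
```

Call:
play_rows:
  rows: "1 -0.007 -0.015 0 0 0 -0.18;1 -0.007 -0.015 0 0 0 -0.18;1 -0.007 -0.015 0 0 0 -0.18;1 -0.007 -0.015 0 0 0 -0.18;1 -0.007 -0.015 0 0 0 -0.18;1 -0.007 -0.015 0 0 0 -0.18;1 -0.007 -0.015 0 0 0 -0.18;1 -0.007 -0.015 0 0 0 -0.18"

```text
time_s: 34.55
tcp_pos: [382.7, -223.5, 196.6]
eef_rot: [0.026, 0.909, -0.411, -0.056]
wrist_force: [0.3, -0.1, 0.2]
width: 0.997
```

Call:
play_rows:
  rows: "1 -0.007 -0.01 0 0 0 -0.18;1 -0.007 -0.01 0 0 0 -0.18;1 -0.005 -0.005 0 0 0 -0.18;1 0 0 0 0 0 -0.1;1 0 0 0 0 0 0;1 0 0 0 0 0 0"

```text
time_s: 35.3
tcp_pos: [356.3, -256.8, 185.3]
eef_rot: [0.018, 0.723, -0.687, -0.072]
wrist_force: [-0.0, -0.1, -0.4]
width: 0.999
```

```bash
python3 meas.py w12; python3 -c "
from h import *
c=cam('wrist'); print('cam',(-cv2.Rodrigues(c[1])[0].T@c[2]).round(1))
delta((428.3,-249,60),down(-3.03+np.pi/2))"
```

```text
35.3 [ 356.3 -256.8  185.3] [[0.047, -0.991, -0.128], [-0.996, -0.056, 0.073], [-0.079, 0.124, -0.989]] q [ 0.93  0.24 -0.44  1.96  0.11  1.12 -1.08]
blue 392.0 (0, 26, 21, 38)
orange 7655.0 (218, 23, 72, 148)
(array([ 428.10908395, -248.72148409]), np.float64(-3.0365233943404317), (np.float64(147.04645062585087), np.float64(56.67690277361095)), array([ 427.36074265, -242.48923163]))
cam [ 449.7 -268.3  381. ]
t 35.35 tcp [ 356.4 -256.7  185.3] d mm [  71.9    7.7 -125.3] rot [-0.069 -0.13   0.06 ] q [ 0.93  0.24 -0.44  1.96  0.11  1.12 -1.08] w 1.001 F [-0.8  0.1  0.6]
```

Call:
play_rows:
  rows: "1 0.025 0.003 0 -0.035 -0.065 0.03;1 0.025 0.003 -0.02 -0.034 -0.065 0.03;1 0.022 0.002 -0.03 0 0 0;1 0 0 -0.04 0 0 0;1 0 0 -0.025 0 0 0;1 0 0 0 0 0 0;1 0 0 0 0 0 0"

```text
time_s: 36.22
tcp_pos: [432.2, -248.7, 67.5]
eef_rot: [0.001, 0.749, -0.662, 0.004]
wrist_force: [0.7, -0.4, -0.2]
width: 0.999
```

```bash
python3 -c "
from h import *
delta((428.2,-249.2,11.5),down(-3.036+np.pi/2))"
```

```text
t 36.23 tcp [ 432.2 -248.7   67.5] d mm [ -4.   -0.5 -56. ] rot [ 0.007  0.004 -0.018] q [ 0.81  0.41 -0.43  2.04  0.26  0.73 -1.23] w 0.999 F [ 0.7 -0.4 -0.2]
```

Call:
play_rows:
  rows: "1 -0.003 0 -0.025 0.004 0.002 -0.01;1 -0.002 0 -0.018 0.003 0.002 -0.008;1 -0.001 0 -0.01 0 0 0;1 0 0 -0.003 0 0 0;1 0 0 0 0 0 0"

```text
time_s: 36.85
tcp_pos: [429.5, -251.0, 14.0]
eef_rot: [-0.0, 0.743, -0.669, 0.004]
wrist_force: [0.8, -0.5, -0.7]
width: 1.003
```

Call:
play_rows:
  rows: "0.3 0 0 0 0 0 0;0.3 0 0 0 0 0 0;0.3 0 0 0 0 0 0;0.3 0 0 0 0 0 0;0.3 0 0 0 0 0 0;0.3 0 0 0 0 0 0"
  force: 35

```text
time_s: 37.6
tcp_pos: [430.5, -251.2, 15.1]
eef_rot: [-0.0, 0.743, -0.669, 0.005]
wrist_force: [0.8, 0.3, -1.1]
width: 0.629
```

```bash
python3 -c "
from h import *
delta((428.2,-249.2,11.5),down(-3.036+np.pi/2))"
```

```text
t 37.6 tcp [ 430.5 -251.2   15.1] d mm [-2.3  2.  -3.6] rot [0.006 0.008 0.   ] q [ 0.77  0.5  -0.38  2.07  0.32  0.62 -1.29] w 0.629 F [ 0.8  0.3 -1.1]
```

Call:
play_rows:
  rows: "0.3 0 0 0.02 0 0 0;0.3 0 0 0.045 0 0 0;0.3 0 0 0.055 0 0 0.05;0.3 0 0 0.055 0 0 0.18;0.3 0.002 0.015 0.03 0 0 0.18;0.3 0.003 0.016 0 0 0 0.18;0.3 0.003 0.016 0 0 0 0.18;0.3 0.003 0.016 0 0 0 0.18"

```text
time_s: 38.6
tcp_pos: [436.9, -186.6, 224.4]
eef_rot: [0.002, 0.97, -0.242, 0.003]
wrist_force: [0.4, 0.1, -1.5]
width: 0.632
```

Call:
play_rows:
  rows: "0.3 0.003 0.016 0 0 0 0.18;0.3 0.003 0.016 0 0 0 0.18;0.3 0.003 0.016 0 0 0 0.18;0.3 0.003 0.016 0 0 0 0.18;0.3 0.003 0.016 0 0 0 0.18;0.3 0.003 0.016 0 0 0 0.18;0.3 0.003 0.016 0 0 0 0.18;0.3 0.003 0.016 0 0 0 0.18"

```text
time_s: 39.6
tcp_pos: [457.0, -54.7, 221.7]
eef_rot: [0.001, 0.877, 0.48, 0.0]
wrist_force: [-0.2, -1.2, -2.6]
width: 0.63
```

```bash
sed -i 's/,0,42.5))/,0,float(sys.argv[4])))/' tgt.py; sed -i 's/M\[:,2\]\*66.7/M[:,2]*float(sys.argv[3])/' held.py; python3 tgt.py 94 1 2.1 38.9
```

```text
t 39.6 tcp [457.  -54.7 221.7] d mm [ 26.4  78.5 -53.2] rot [-0.19  -0.49   0.391] q [ 0.94  0.23 -1.    1.95  0.22  1.07  0.85] w 0.63 F [-0.2 -1.2 -2.6]
centre now in seat xyz [ 15.6 -81.8 146.4] F seat [-1.3 -1.2 -2.2]
```

Call:
play_rows:
  rows: "0.3 0.006 0.018 0 -0.048 -0.122 0.098;0.3 0.006 0.018 0 -0.048 -0.122 0.098;0.3 0.006 0.018 -0.01 -0.048 -0.122 0.098;0.3 0.006 0.018 -0.015 -0.046 -0.122 0.095;0.3 0 0 -0.015 0 0 0;0.3 0 0 0 0 0 0"

```text
time_s: 40.35
tcp_pos: [477.9, 20.7, 177.3]
eef_rot: [0.202, 0.732, 0.63, 0.167]
wrist_force: [-0.0, -0.4, -1.5]
width: 0.635
```

```bash
python3 tgt.py 72 1 2.1 38.9; python3 held.py orange 2 62.9
```

```text
t 40.35 tcp [477.9  20.7 177.3] d mm [ 16.3   1.2 -27.9] rot [ 0.012  0.005 -0.018] q [ 1.24 -0.05 -1.42  2.37  0.45  0.31  0.84] w 0.635 F [-0.  -0.4 -1.5]
centre now in seat xyz [  0.2  -4.  104.1] F seat [-0.7 -0.4 -1.3]
held far end tool y -70.9 (sym: -73.6) [(30, np.float64(-39.1), np.float64(25.4)), (40, np.float64(-40.8), np.float64(22.3)), (50, np.float64(-40.3), np.float64(18.3))]
```

Call:
play_rows:
  rows: "0.3 0.006 0.001 -0.012 0.006 0.003 -0.009;0.3 0.006 0.001 -0.012 0.006 0.002 -0.009;0.3 0.004 0 -0.006 0 0 0;0.3 0 0 0 0 0 0;0.3 0 0 0 0 0 0"

```text
time_s: 41.02
tcp_pos: [491.1, 18.3, 151.9]
eef_rot: [0.196, 0.742, 0.621, 0.161]
wrist_force: [-0.1, 0.4, -1.7]
width: 0.632
```

```bash
python3 tgt.py 60 1 2.4 38.9
```

```text
t 41.02 tcp [491.1  18.3 151.9] d mm [  8.8   2.7 -13. ] rot [ 0.003 -0.011  0.008] q [ 0.92  0.17 -1.21  2.36  1.02  0.43  0.26] w 0.632 F [-0.1  0.4 -1.7]
centre now in seat xyz [-0.6 -4.1 75.4] F seat [-1.   0.4 -1.4]
```

Call:
play_rows:
  rows: "0.3 0.004 0.0015 -0.006 0.001 -0.006 0.004;0.3 0.004 0.0015 -0.005 0.002 -0.005 0.004;0.3 0 0 0 0 0 0;0.3 0 0 0 0 0 0"

```text
time_s: 41.52
tcp_pos: [500.1, 19.5, 142.8]
eef_rot: [0.2, 0.739, 0.621, 0.167]
wrist_force: [-0.8, -0.9, -1.8]
width: 0.63
```

```bash
python3 tgt.py 53 1 2.4 38.9
```

```text
t 41.52 tcp [500.1  19.5 142.8] d mm [  3.2   0.8 -10. ] rot [0.002 0.002 0.003] q [ 0.83  0.21 -1.14  2.36  1.15  0.44  0.13] w 0.63 F [-0.8 -0.9 -1.8]
centre now in seat xyz [ 2.3 -1.3 63.2] F seat [-1.5 -1.  -1.3]
```

Call:
play_rows:
  rows: "0.3 0.001 0.001 -0.005 0.001 0.001 0.002;0.3 0.001 0.0005 -0.004 0.001 0.001 0.001;0.3 0.001 0 -0.001 0 0 0;0.3 0 0 0 0 0 0"

```text
time_s: 42.02
tcp_pos: [503.4, 20.7, 132.6]
eef_rot: [0.198, 0.739, 0.622, 0.167]
wrist_force: [-0.3, 0.8, -1.2]
width: 0.632
```

```bash
python3 tgt.py 46 1 2.4 38.9
```

```text
t 42.02 tcp [503.4  20.7 132.6] d mm [ 3.3 -0.9 -5.9] rot [0.001 0.001 0.001] q [ 0.78  0.24 -1.1   2.36  1.23  0.45  0.05] w 0.632 F [-0.3  0.8 -1.2]
centre now in seat xyz [-0.1  0.4 52.8] F seat [-0.9  0.7 -0.8]
```

Already 5 mm inside the blue mouth with no contact force. Continue straight down the normal, then press.

Call:
play_rows:
  rows: "0.3 0.0015 0 -0.003 0 0 0;0.3 0.002 -0.001 -0.003 0 0 0;0.3 0 0 0 0 0 0;0.3 0 0 0 0 0 0"

```text
time_s: 42.52
tcp_pos: [507.2, 20.3, 126.1]
eef_rot: [0.198, 0.738, 0.622, 0.167]
wrist_force: [0.4, 0.6, -2.4]
width: 0.633
```

Call:
play_rows:
  rows: "0.3 0.001 0 -0.002 0 0 0;0.3 0.001 0 -0.002 0 0 0"

```text
time_s: 42.78
tcp_pos: [508.9, 19.6, 124.1]
eef_rot: [0.202, 0.738, 0.623, 0.166]
wrist_force: [-34.8, -0.3, 47.3]
width: 0.632
```

```bash
python3 tgt.py 44 1 2.4 38.9
```

```text
t 42.77 tcp [508.9  19.6 124.1] d mm [-1.2 -0.   0.9] rot [0.007 0.004 0.   ] q [ 0.73  0.27 -1.06  2.36  1.32  0.47 -0.02] w 0.632 F [-34.8  -0.3  47.3]
centre now in seat xyz [ 0.5  0.2 42.6] F seat [-6.  -6.2 58.1]
```

Call:
play_rows:
  rows: "0.3 0 0 0 0 0 0;0.9 0 0 0 0 0 0;0.9 0 0 0 0 0 0;0.9 0 0 0 0 0 0;1 -0.01 0.002 0.017 0 0 0;1 -0.02 0.003 0.034 0 0 0;1 -0.02 0.003 0.034 0 0 0;1 -0.01 0 0.02 0 0 0"

```text
time_s: 43.78
tcp_pos: [463.0, 13.4, 182.3]
eef_rot: [0.197, 0.743, 0.622, 0.146]
wrist_force: [-1.3, -0.5, 0.0]
width: 1.002
```

Call:
play_rows:
  rows: "1 -0.01 0.03 0.02 0 0 0;1 -0.01 0.04 0.02 0 0 0;1 0 0.04 0 0 0 0;1 0 0 0 0 0 0;1 0 0 0 0 0 0"

```text
time_s: 44.4
tcp_pos: [442.8, 125.5, 225.4]
eef_rot: [0.2, 0.744, 0.621, 0.147]
wrist_force: [-0.5, -0.1, 0.1]
width: 1.002
```

```bash
python3 - <<'E'
from tgt import *
s,r=state(); print(s["time_s"],s["tcp_pos"].round(1),s["wrist_force"].round(1))
im,c=shot("wrist","w14"); si,sc=shot("side","s14")
K,rv,t=c; cam_=-cv2.Rodrigues(rv)[0].T@t; print("cam seat",((cam_-S)@np.c_[X,Y,Z]).round(1))
k=big(mask(im,"orange"))[:,0]+0.0; print(cv2.boundingRect(np.int32(k)))
P=onplane(c,k,S+68*Z,Z)-S; Q=np.c_[P@X,P@Y]; print("rim x",Q[:,0].min().round(1),Q[:,0].max().round(1),"y",Q[:,1].min().round(1),Q[:,1].max().round(1),kidney(Q))
x0,y0=proj(sc,[S+30*Z])[0].astype(int); 
v=cv2.resize(si[y0-60:y0+60,x0-60:x0+60],(580,580),interpolation=cv2.INTER_CUBIC); cv2.imwrite("pics/final.png",cv2.resize(np.hstack([v,cv2.resize(im[:290],(512,580))[:, :]]),(800,425))[:,:,::-1])
E
```

```text
44.4 [442.8 125.5 225.4] [-0.5 -0.1  0.1]
cam seat [-85.8  99.9 340.6]
(127, 140, 77, 134)
rim x -72.5 71.1 y -40.6 34.9 (array([-5.94071338,  8.30026695]), np.float64(0.3153771254915053), (np.float64(142.20901846014416), np.float64(30.68364979104785)), array([-22.36917514,  -1.32929738]))
```

View pics/final.png

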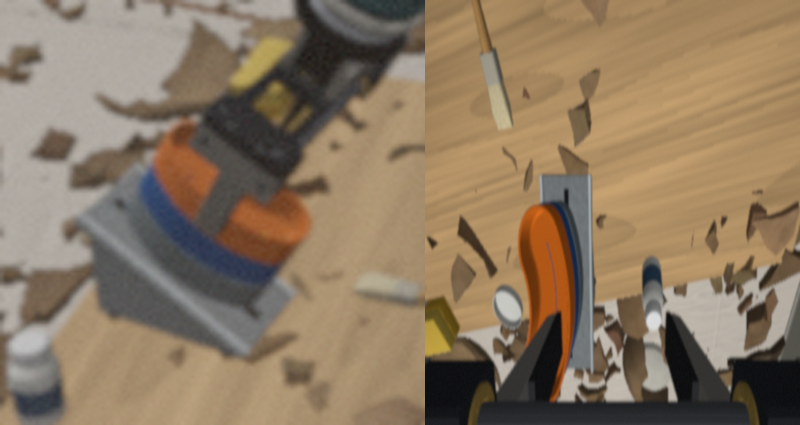

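```bash
python3 -c "
from rig import arm
print(arm.close_job())"
```

```text
the job is handed in; nothing more can be done
None
```

I nested the blue tray in the clamped grey one and the orange tray in the blue. Both are released, and I handed the job in at about 44.5 s; the interface gave no verdict.

**Last checks**
- **Pressed home:** each tray met a firm stop. Blue took 69 N with its centre about 8 mm above my measured seat point, and orange took 58 N at about 43 mm. The steps are 34.4 mm apart, against 34 mm expected.
- **Position:** after release, the low rim ends put both trays within about 1 mm of the measured seat along the slope. The last side and wrist pictures show an even, level stack.
- **Not confirmed:** the gripper's fingers hid the orange tray's high end in the final wrist picture, so I could not measure its full outline and turn afterwards.
- **Glue bottle and dish:** I never touched them. In the last wrist picture both look undisturbed, but I did not measure them.

**What went wrong or disagreed with the text**
- **Finger ends:** they sit about 38 mm behind the reported TCP. My first grasp closed above the blue tray without touching it. I worked out the offset from the wrist pictures and used it from then on.
- **Regrip:** the first approach with the blue tray ran the last joint almost to its limit. I set the tray back on the board and regripped it half a turn round.
- **Starting turns:** relative to the stand I measured about 2.98 rad for blue and -2.87 rad for orange, outside the stated 0.4 to 2.1. I followed the outlines in the pictures.

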